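Clip a sample and hold the lamp shutter open

ROBOT

A 6-joint arm with a two-finger parallel gripper is mounted at the origin on the work surface. World frame = base frame: x ahead of the robot, y to its left, z up, the work surface at z = 0. Lengths are in m, angles in degrees, forces in N, time in s.
With the tool pointing down it reaches from about 0.3 to 0.75 m from the base axis. Payload 8.5 kg.
Tool frame: the origin (TCP) lies on the centre line of the jaws, within the pads' length; the fingertips stand env.tips_ahead ahead of it and the grasp point (between the pads) lies 8 mm behind it (env.tips_ahead is the distance from the TCP to the fingertips, in m); z points along the fingers, y is the direction in which the jaws open and shut (so a half turn about z gives the same grasp; the last joint's range is limited). The gripper opens to 85 mm and grips with 20 to 120 N. Pads are 22 mm wide; open, the fingers measure 114 mm over their backs; the gripper's body (76 mm by 85 mm) begins 54 mm behind the grasp point. The pads swing forward as they close: fully open they stand 13 mm farther back than shut.
Start: joints at [-88.654, 21.807, 74.336, -0, 83.858, -12.336], TCP at [0.13, -0.534, 0.242] pointing down, gripper open.
Joint ranges: [-178.18, 178.18], [-50.72, 133.34], [12.68, 142.11], [-81.47, 261.47], [9.98, 163.14], [-165.26, 165.26]. Speed limits (degrees/s): [136.94, 136.94, 180, 180, 180, 180].

INTERFACE

Orientations are given as a 3x3 rotation matrix whose columns are the frame's x, y, z axes.
In Python, from rig import env gives the robot as it stands.
- The arm moves only by the tool servo_tool, never from a script. Its argument "commands" is a list of rows, each an object with "linear": the shift along the tool's x, y, z in mm, a list of three; "angular": the turn, a rotation vector about the tool's x, y, z in degrees, a list of three; "gripper": the opening, from -1 (shut) to 1 (fully open). In form: [{"linear": [x, y, z], "angular": [rx, ry, rz], "gripper": gripper}, ...]. A call has 1 to 20 rows; each row is the pose to reach, as a shift and turn from the pose commanded when the call began, along the tool's axes at that moment; what a row does not reach only later rows make up. A row lasts 1/10 s, in which the tool goes at most 50 mm and 8.59 degrees, less where a joint would pass 70% of its speed; a pose out of reach is approached as far as the arm can. A call with a gripper value outside its range is refused whole. The fingers move at their own pace and stop on an object; "force" is the grip in N (left out, the last holds). Time passes only in rows, so rows that repeat a pose let the fingers close. It gives the time, the measured TCP pose, the force and the opening at its end, in the units of the state.
- env.observe(): the state, without advancing time (a new reading comes with each control period).
- env.get_image(name): name is "side" or "top"; returns a dict with "frame" (480x640x3 uint8, blue, green, red), "fx", "fy", "cx", "cy" (pixels), "cam_to_world" (4x4, takes a point from camera to world coordinates). Camera axes: x right, y up, looking along -z (the intrinsics and any distortion apply to the point x, -y, -z); pixel columns grow to the right and rows downward; lengths in m; the calibration is good to about 2 mm. A picture is of the moment at which its call begins. There is no depth.
- env.close_job(): hands the job in, once; it reports no verdict.
Trained networks look in a picture, given as the dict that the camera call returned (one of the last four; its "shot" number tells which), for a name from the list of things; names that differ only in an ending like _2 or _b are one class to them, and where a whole thing is asked for, a point or a joint stands for the part that bears it (a point fixed in the world has none). Each returns a list of dicts, best first, with "confidence" (0 to 1); they miss things now and then, are a little off and sometimes report something else, mostly with a low value. They report only what shows in the picture. A call takes as long as a camera call. They do not tell look-alikes from the thing itself.
- env.trace(picture, query): "pixels" (480x640 bool, what is visible of it) and "extent" ([left, top, right, bottom] in pixels, round what is visible of it).
The state is a dict: "time_s": time; "q": joint angles; "qvel": joint speeds; "joint_efforts": joint torques, N m; "position": TCP position; "tool_rot": TCP orientation; "ft_force": force on the tool from outside, world axes, zero at the start; "wrist_torque": the same for the moment, N m; "grip_width": finger opening in m.
Only numpy, scipy, OpenCV 4.12 (cv2) and the standard library are available. Lean on these libraries where they do the work, as an engineer would, in place of code of your own. Each camera call takes 0.05 s, during which the arm holds its last target.

TASK

Stand the red-capped sample tube upright on the viewing stand's plate and push it into the sprung wire clip until both jaws close on it, then let it go. Next flip the red safety catch all the way over, clear of the lever it blocks, and only then pull the black-handled lever fully forward, to its stop, to raise the lamp shutter; finish the program while still holding the lever there. Leave the other three containers standing where they are.

Things in the scene. Friction and masses are not known exactly. Their poses are not given: they have to be found in the camera images.
- sample_center (a point): Sample tube to be clipped: pink tube 30 mm in diameter with a red cap 34 mm in diameter, 90 mm tall in all (the cap is its top 20 mm), about 60 g. Starts standing upright on the table. The point is on its axis, half-way up (45 mm above its underside); z is the tube's axis, upwards.
- stand: Fixed viewing stand. Origin on the table under the centre of its base plate (250 mm in x, 310 in y, 8 thick); -x is its front, +y its left seen from the robot. White lamp housing (85 x 100 mm, top 113 mm above the table), its face 54 mm behind the clip seat. In its axes, mm from the origin: clip seat (-35, 85, 8), lever axle (0, -55, 40), catch axle (-5, -130, 100).
- clip_seat (a point): Seat of the sprung wire clip (yellow disc) on the plate, 8 mm above the table: where the centre of the tube's underside belongs; axes as the stand's. The tube goes in along +x, 2 or 3 mm above the plate or sliding lightly, from 65 mm before it; mouth 49 mm wide. Jaws reach 58 mm above the table: hold the tube by its cap, fingers above them. Push 2 to 5 N; past the narrow place it is drawn to two posts.
- jaw_left (a joint): Angle of the +y wire jaw of the clip about its upright pivot: 0 empty and shut, about 0.04 when closed on the tube, about 0.15 at its widest while the tube passes. Sprung shut.
- jaw_right (a joint): The same for the -y jaw.
- catch_knob (a point): Centre of the red ball (20 mm in diameter) at the end of the safety catch's upright stem, 60 mm above the catch's axle, 160 mm above the table at the start; axes as the catch's.
- catch_hinge (a point): Axle of the safety catch, 100 mm above the table; it runs along the stand's x. Axes as the stand's.
- catch (a joint): Safety catch: near 0 at the start, stem and ball upright, its other red arm (95 mm) level across the lever's front, blocking it. Grows to its stop at 1.5 as the ball swings to the stand's -y side on a 60 mm radius, down until level with the axle; the blocking arm then stands up, clear of the lever. Light friction hinge (1 to 2 N at the ball): it stays where it is left.
- lever_grip (a point): Centre of the lever's black crossbar handle: 84 mm long along the stand's y, 16 mm in diameter, carried by a yoke at its two ends, so that its middle 55 mm are clear 30 mm down, 130 mm from the lever's axle; about 19 mm behind the axle and 169 mm above the table at the start. Axes as the lever's. It can be pinched from above.
- lever_hinge (a point): Axle of the lever, 40 mm above the table; it runs along the stand's y. Axes as the stand's.
- lever (a joint): Lever: 0 at rest (leaning 0.15 rad back from upright, to the stand's +x), growing to its stop at 0.8 as the handle is pulled forward (to -x) and down its arc, leaning 0.65 rad forward. A spring draws it back: 3 N at the handle at rest, 8 N at the stop; let go, it returns. It lifts the blue shutter in front of the lamp.
- yellow_tube: Bystander: tube of the same size as the sample, straw-coloured with a yellow cap. Origin at the centre of its underside.
- white_jar: Bystander: white jar with a white lid, 48 mm in diameter, 75 mm tall. Origin at the centre of its underside.
- reagent: Bystander: glass bottle with a black cap, 46 mm in diameter, 100 mm tall. Origin at the centre of its underside.
Not all that is in view belongs to the job. Of the things that look like the part that bears sample_center, the smallest one is meant.

How it is judged:
By the outcome, as a careful person would: the job done as asked, in the order asked, and still so for the second after the job is handed in, while the arm keeps its last pose, push and grip.
It also fails if it takes over 67 s, if anything falls off the work surface, if the arm or the gripper's body presses on something with over 40 N, if the wrist force passes 120 N, or if a joint passes its speed limit or range.

## Working session

There is one attempt and no reset: what is moved stays moved. The work goes in short steps, Python scripts to look and compute and a tool call to move; the robot and the scene stay as the last step left them, time stands still between calls to the robot, and variables do not carry over. Pictures are saved under pics/ and viewed, and the job is handed in when it is done.

Besides the shell and the picture viewer there is one more tool, called after ">>>" in YAML: its name, and indented under it one key for each argument. servo_tool: Moves the arm, as the interface text tells. Its arguments: {"type":"object","properties":{"commands":{"type":"array","items":{"type":"object","properties":{"linear":{"type":"array","items":{"type":"number"}},"angular":{"type":"array","items":{"type":"number"}},"gripper":{"type":"number"}}}},"force":{"type":"number"}},"required":["commands"]}

```bash
ls; mkdir -p pics; python3 - <<'E'
from rig import env
import cv2,numpy as np
s=env.observe()
for k,v in s.items(): print(k,np.round(v,4).tolist())
print(env.tips_ahead)
for n in("side","top"):
    p=env.get_image(n); cv2.imwrite(f"pics/{n}0.png",p["frame"])
    print(n,p["fx"],p["fy"],p["cx"],p["cy"],[k for k in p]); print(np.round(p["cam_to_world"],4).tolist())
    for q in("sample_center","stand","clip_seat","catch_knob","lever_grip","yellow_tube","white_jar","reagent","jaw_left"):
        try:
            for r in env.trace(p,q)[:4]: print(q,round(r["confidence"],2),r["extent"],int(r["pixels"].sum()))
        except Exception as e: print(q,e)
E
```

```text
pics
time_s 0.0
q [-88.6548, 21.8399, 74.3832, 0.0002, 83.8593, -12.3363]
qvel [0.0062, -0.0607, -0.0718, -0.0899, -0.0065, -0.0186]
joint_efforts [0.0011, -44.847, -23.1277, -0.0002, 0.0048, 0.0]
position [0.1301, -0.5341, 0.2417]
tool_rot [[0.9716, 0.2365, -0.0], [0.2365, -0.9716, 0.0014], [0.0003, -0.0014, -1.0]]
ft_force [-0.986, -0.5134, -0.1097]
wrist_torque [0.069, -0.052, -0.0083]
grip_width 0.0855
0.011
side 486.4867514002526 486.4867514002526 320.31804023300725 233.31690494735128 ['frame', 'fx', 'fy', 'cx', 'cy', 'cam_to_world', 'shot']
[[-0.7642, 0.3703, -0.5281, 0.0424], [-0.645, -0.4322, 0.6302, 0.6525], [0.0051, 0.8222, 0.5691, 0.649], [0.0, 0.0, 0.0, 1.0]]
sample_center 0.98 [291.6, 318.5, 325.1, 388.9] 1836
sample_center 0.74 [189.9, 240.7, 220.7, 302.4] 1320
sample_center 0.72 [241.0, 279.3, 262.2, 328.8] 746
sample_center 0.22 [301.6, 296.6, 320.7, 319.1] 430
stand 0.93 [256.5, 160.2, 423.2, 314.2] 12187
stand 0.27 [335.4, 247.9, 363.6, 265.2] 86
clip_seat 0.65 [255.9, 161.9, 427.5, 312.3] 12640
catch_knob 0.62 [355.0, 161.7, 388.0, 208.8] 327
lever_grip 0.68 [242.8
[... 562 characters left out ...]
[0.0, 0.0, 0.0, 1.0]]
sample_center 0.82 [218.4, 217.4, 244.0, 240.5] 438
sample_center 0.8 [190.7, 311.2, 232.2, 344.8] 930
sample_center 0.63 [217.3, 142.0, 252.0, 173.9] 912
stand 0.88 [302.5, 154.5, 503.9, 307.5] 23784
stand 0.53 [219.8, 217.5, 247.8, 240.7] 395
clip_seat 0.83 [297.6, 155.1, 503.1, 306.8] 23727
clip_seat 0.38 [422.8, 211.2, 504.6, 229.3] 563
catch_knob 0.9 [421.8, 208.4, 505.1, 231.5] 576
lever_grip 0.69 [416.1, 198.9, 472.0, 221.8] 816
yellow_tube 0.57 [239.9, 286.1, 261.2, 304.0] 381
white_jar 0.72 [240.2, 281.6, 261.4, 301.8] 377
white_jar 0.61 [162.6, 198.9, 200.7, 226.9] 809
reagent 0.83 [163.3, 269.1, 198.5, 293.9] 716
jaw_left 0.61 [330.2, 239.5, 343.9, 276.2] 177
```

View pics/side0.png

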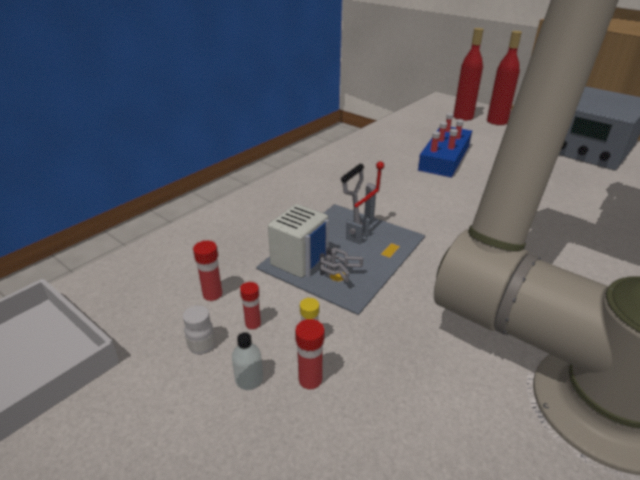

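View pics/top0.png

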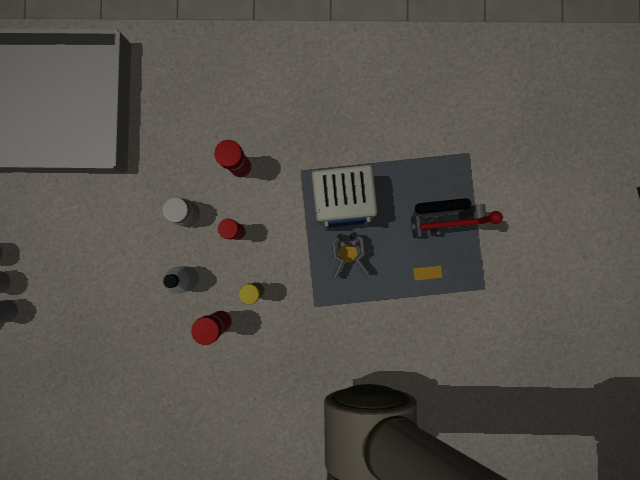

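```bash
cat > h.py <<'E'
import numpy as np,cv2
from rig import env
def proj(p,P):
    T=p["cam_to_world"]; c=(np.atleast_2d(P)-T[:3,3])@T[:3,:3]
    return np.c_[p["cx"]+p["fx"]*c[:,0]/-c[:,2], p["cy"]-p["fy"]*c[:,1]/-c[:,2]]
def ray(p,u,v,z):
    T=np.array(p["cam_to_world"]); d=T[:3,:3]@np.array([(u-p["cx"])/p["fx"],-(v-p["cy"])/p["fy"],-1])
    o=T[:3,3]; return o+d*(z-o[2])/d[2]
def tri(ps,uvs):
    A=np.zeros((3,3));b=np.zeros(3)
    for p,(u,v) in zip(ps,uvs):
        T=np.array(p["cam_to_world"]); d=T[:3,:3]@np.array([(u-p["cx"])/p["fx"],-(v-p["cy"])/p["fy"],-1]);d/=np.linalg.norm(d)
        M=np.eye(3)-np.outer(d,d);A+=M;b+=M@T[:3,3]
    return np.linalg.solve(A,b)
def crop(p,name,x0,y0,x1,y1,s):
    c=p["frame"][y0:y1,x0:x1]; c=cv2.resize(c,None,fx=s,fy=s,interpolation=cv2.INTER_CUBIC)
    cv2.imwrite(name,c)
E
python3 - <<'E'
from h import *
t=env.get_image("top"); s=env.get_image("side")
import pickle; pickle.dump((t,s),open("p0.pkl","wb"))
crop(t,"pics/t1.png",295,145,515,310,3.6)
crop(s,"pics/s1.png",250,155,430,315,3.7)
def red(p,x0,y0,x1,y1,lo,hi):
    f=cv2.cvtColor(p["frame"],cv2.COLOR_BGR2HSV)[y0:y1,x0:x1]
    m=(((f[...,0]<8)|(f[...,0]>172))&(f[...,1]>lo)&(f[...,2]>hi)).astype(np.uint8)
    n,l,st,c=cv2.connectedComponentsWithStats(m)
    for i in range(1,n):
        if st[i,4]>15: print(st[i,:4]+[x0,y0,0,0],st[i,4],c[i]+[x0,y0])
red(t,180,130,270,350,120,60);print();red(s,180,230,340,395,120,60)
print();red(t,400,190,515,240,120,60);print();red(s,340,150,400,220,120,60)
# plate corners
g=cv2.cvtColor(t["frame"],cv2.COLOR_BGR2HSV)
print(g[190,310],g[290,460],g[150,310],g[320,400])
E
```

```text
[215 140  26  27] 564 [227.42021277 152.81382979]
[218 219  20  20] 313 [227.34504792 228.37699681]
[191 317  28  28] 591 [204.58544839 330.68358714]

[193 241  24  23] 458 [205.13755459 251.8558952 ]
[200 269  22  31] 500 [210.536 284.396]
[240 282  18  19] 289 [248.96885813 290.96885813]
[244 306  16  22] 283 [251.93639576 316.77385159]
[296 319  28  32] 747 [309.47255689 334.35876841]
[299 356  23  33] 647 [310.02936631 371.60278207]

[491 211  12  13] 111 [496.04504505 217.06306306]
[420 219  59  10] 312 [449.29807692 223.53525641]

[355 162  29  45] 204 [372.25490196 185.68627451]
[108  20  63] [105  33  62] [20 33 94] [ 23  30 101]
```

View pics/t1.png

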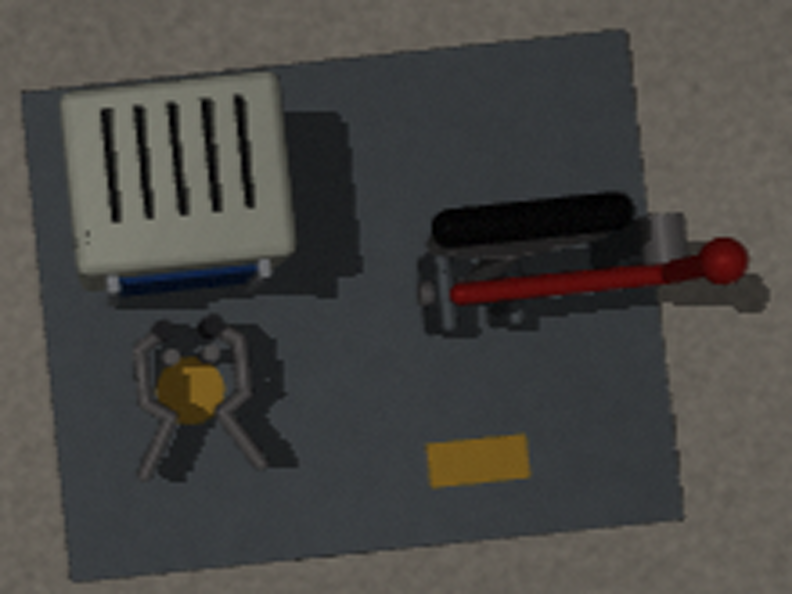

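View pics/s1.png

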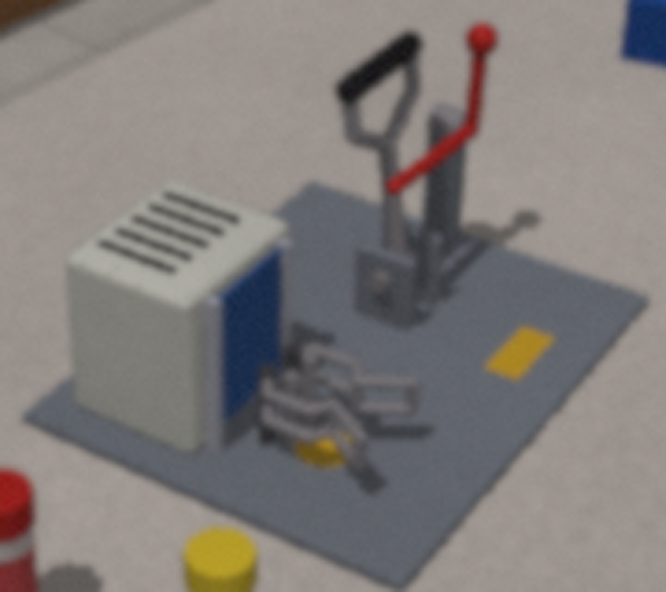

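```bash
cat > fit.py <<'E'
from h import *
import pickle
from scipy.optimize import least_squares
t,s=pickle.load(open("p0.pkl","rb"))
T=lambda u,v:(u/3.6+295-.36,v/3.6+145-.36)
S=lambda u,v:(u/3.7+250-.36,v/3.7+155-.36)
C=[(125,155,8),(125,-155,8),(-125,-155,8),(-125,155,8)]
obs=[(t,T(22,91),C[0]),(t,T(628,30),C[1]),(t,T(684,519),C[2]),(t,T(72,581),C[3]),
(s,S(24,417),C[0]),(s,S(312,182),C[1]),(s,S(649,300),C[2]),(s,S(402,587),C[3]),
(t,T(725,261),(-5,-130,160)),(s,S(482,39),(-5,-130,160)),
(t,T(532,219),(19.4,-55,168.5)),(s,S(378,67),(19.4,-55,168.5)),(t,T(191,390),(-35,85,8))]
def pts(x,P):
    P=np.array(P)/1000; c,q=np.cos(x[2]),np.sin(x[2])
    return np.array([x[0]+c*P[0]-q*P[1],x[1]+q*P[0]+c*P[1],P[2]])
def f(x): return np.concatenate([(proj(p,pts(x,P))[0]-o) for p,o,P in obs])
def ft(sel): 
    return least_squares(lambda x:np.concatenate([(proj(p,pts(x,P))[0]-o) for p,o,P in obs if p is sel]),[.5,0,0]).x
if __name__=="__main__":
    r=least_squares(f,[.5,0,0],loss="soft_l1")
    print(r.x,np.degrees(r.x[2])); print(np.round(f(r.x).reshape(-1,2),1).tolist())
    print("top",ft(t),"side",ft(s))
    x=ft(t); 
    for n,P in dict(seat=(-35,85,8),knob=(-5,-130,160),grip=(19.4,-55,168.5),lax=(0,-55,40)).items(): print(n,pts(x,P),pts(r.x,P))
    print("ball",tri((t,s),(T(725,261),S(482,39))),"grip",tri((t,s),(T(532,219),S(378,67))))
    # sample cap: top disc centre
    print("cap top",ray(t,228,228.8,.09))
    print("sample",tri((t,s),((228,228.8),(250,286))))
    for n,u,v,h in(("yel",249,294,.09),("jar",175,211,.075),("reag",171,281,.1),("bigA",228,153,.12),("bigB",205,331,.12)): print(n,ray(t,u,v,h))
    for z in (.0,.09): print(proj(s,[*ray(t,228,228.8,.09)[:2],z]))
E
python3 fit.py
python3 - <<'E'
from h import *; import pickle
t,s=pickle.load(open("p0.pkl","rb"))
crop(t,"pics/t2.png",155,130,275,355,2.6);crop(s,"pics/s2.png",170,230,340,400,3.5)
E
```

```text
[ 0.55640558 -0.04494997  0.11241393] 6.4408435322612325
[[-0.4, -0.1], [-0.2, -0.6], [0.3, 0.0], [-0.4, 0.3], [-0.4, -1.6], [0.4, -1.0], [0.7, -1.5], [0.2, -1.0], [-3.1, 0.2], [-0.4, 0.6], [0.3, 0.3], [1.1, -0.2], [-0.2, -0.1]]
top [ 0.55645446 -0.04591474  0.11114917] side [ 0.55499589 -0.04224659  0.11536513]
seat [0.5122422  0.03467853 0.008     ] [0.51209142 0.03558732 0.008     ]
knob [ 0.56590497 -0.17566715  0.16      ] [ 0.56602019 -0.17469032  0.16      ]
grip [ 0.58183537 -0.0984235   0.1685    ] [ 0.58185288 -0.09742658  0.1685    ]
lax [ 0.56255509 -0.10057535  0.04      ] [ 0.56257533 -0.09960282  0.04      ]
ball [ 0.56691571 -0.17896979  0.15968776] grip [ 0.58295436 -0.09657107  0.16800992]
cap top [0.5490865  0.23722101 0.09      ]
sample [0.54917658 0.23717598 0.09087457]
yel [0.44221057 0.20073998 0.09      ]
jar [0.57920321 0.33038021 0.075     ]
reag [0.46269396 0.32641867 0.1       ]
bigA [0.66883695 0.23338028 0.12      ]
bigB [0.38578995 0.26451443 0.12      ]
[[253.91428751 323.46153598]]
[[250.16423914 286.42959764]]
```

View pics/t2.png

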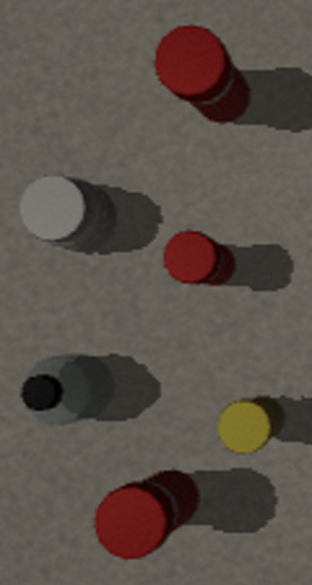

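View pics/s2.png

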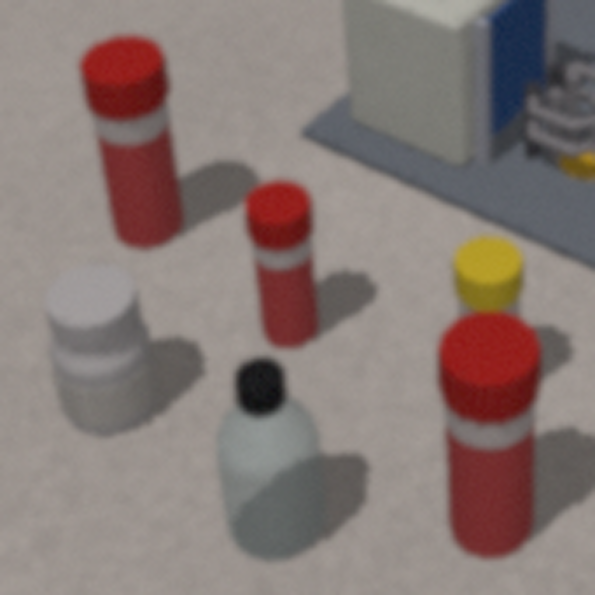

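```bash
cat >> h.py <<'E'
from scipy.spatial.transform import Rotation as Ro
YAW=np.radians(6.42); OX,OY=0.5564,-0.0454
def st(x,y,z): # stand mm -> world
    c,q=np.cos(YAW),np.sin(YAW); return np.array([OX+(c*x-q*y)/1e3,OY+(q*x+c*y)/1e3,z/1e3])
def unst(P):
    c,q=np.cos(YAW),np.sin(YAW); d=(np.array(P)-[OX,OY,0])*1e3; return np.array([c*d[0]+q*d[1],-q*d[0]+c*d[1],d[2]])
def Rdown(yaw,tilt=0): # tool x at yaw (deg), z down ; 
    c,q=np.cos(np.radians(yaw)),np.sin(np.radians(yaw))
    return np.array([[c,q,0],[q,-c,0],[0,0,-1.]])
def shift(P,R=None,base=None):
    o=env.observe(); p0,R0=(o["position"],o["tool_rot"]) if base is None else base
    R0=np.array(R0); l=R0.T@(np.array(P)-p0)*1e3
    a=Ro.from_matrix(R0.T@(R0 if R is None else R)).as_rotvec(degrees=True)
    return np.round(l,1),np.round(a,2)
def stt():
    o=env.observe(); print("t",round(o["time_s"],2),"pos",np.round(o["position"],4),"stand",np.round(unst(o["position"]),1),"F",np.round(o["ft_force"],1),"w",round(o["grip_width"],4),"q",np.round(o["q"],0)); print(np.round(o["tool_rot"],3).tolist())
E
python3 - <<'E'
from h import *
R=Rdown(6.4)
print(shift([.549,.2372,.2],R)); print(shift([.549,.2372,.2415],R))
print(shift([.42,-.0,.2415],R))
E
```

```text
(array([ 589.5, -650.6,   42.3]), array([ 0.  , -0.  ,  7.28]))
(array([ 589.5, -650.6,    0.8]), array([ 0.  , -0.  ,  7.28]))
(array([ 408.1, -450.6,    0.8]), array([ 0.  , -0.  ,  7.28]))
```

>>> servo_tool:
  commands:
    - {"linear": [295, -325, 0], "angular": [0, 0, 3.6], "gripper": 0.4}
    - {"linear": [589.5, -650.6, 0], "angular": [0, 0, 7.28], "gripper": 0.4}
    - {"linear": [589.5, -650.6, 0], "angular": [0, 0, 7.28], "gripper": 0.4}
    - {"linear": [589.5, -650.6, 0], "angular": [0, 0, 7.28], "gripper": 0.4}
    - {"linear": [589.5, -650.6, 0], "angular": [0, 0, 7.28], "gripper": 0.4}
    - {"linear": [589.5, -650.6, 0], "angular": [0, 0, 7.28], "gripper": 0.4}
    - {"linear": [589.5, -650.6, 0], "angular": [0, 0, 7.28], "gripper": 0.4}
    - {"linear": [589.5, -650.6, 0], "angular": [0, 0, 7.28], "gripper": 0.4}
    - {"linear": [589.5, -650.6, 0], "angular": [0, 0, 7.28], "gripper": 0.4}
    - {"linear": [589.5, -650.6, 0], "angular": [0, 0, 7.28], "gripper": 0.4}
    - {"linear": [589.5, -650.6, 0], "angular": [0, 0, 7.28], "gripper": 0.4}
    - {"linear": [589.5, -650.6, 0], "angular": [0, 0, 7.28], "gripper": 0.4}
    - {"linear": [589.5, -650.6, 0], "angular": [0, 0, 7.28], "gripper": 0.4}
    - {"linear": [589.5, -650.6, 0], "angular": [0, 0, 7.28], "gripper": 0.4}
    - {"linear": [589.5, -650.6, 0], "angular": [0, 0, 7.28], "gripper": 0.4}
    - {"linear": [589.5, -650.6, 0], "angular": [0, 0, 7.28], "gripper": 0.4}
    - {"linear": [589.5, -650.6, 0], "angular": [0, 0, 7.28], "gripper": 0.4}
    - {"linear": [589.5, -650.6, 0], "angular": [0, 0, 7.28], "gripper": 0.4}
    - {"linear": [589.5, -650.6, 0], "angular": [0, 0, 7.28], "gripper": 0.4}
    - {"linear": [589.5, -650.6, 0], "angular": [0, 0, 7.28], "gripper": 0.4}
  force: 60

```text
time_s: 3.1
position: [0.5488, 0.2373, 0.2419]
tool_rot: [[0.994, 0.112, -0.001], [0.112, -0.994, -0.0], [-0.001, 0.0, -1.0]]
ft_force: [-0.1, 0.4, 0.2]
grip_width: 0.0596
```

```bash
python3 - <<'E'
from h import *
stt(); print(shift([.549,.2372,.15],Rdown(6.42)),shift([.549,.2372,.073],Rdown(6.42)))
s=env.get_image("side"); crop(s,"pics/s3.png",150,150,430,400,2.8)
E
```

```text
t 3.1 pos [0.5488 0.2373 0.2419] stand [ 24.  281.8 241.9] F [-0.1  0.4  0.2] w 0.0596 q [12. 27. 66. -0. 87. 96.]
[[0.994, 0.112, -0.001], [0.112, -0.994, -0.0], [-0.001, 0.0, -1.0]]
(array([ 0.3,  0.1, 91.9]), array([0.02, 0.05, 0.03])) (array([4.000e-01, 1.000e-01, 1.689e+02]), array([0.02, 0.05, 0.03]))
```

View pics/s3.png

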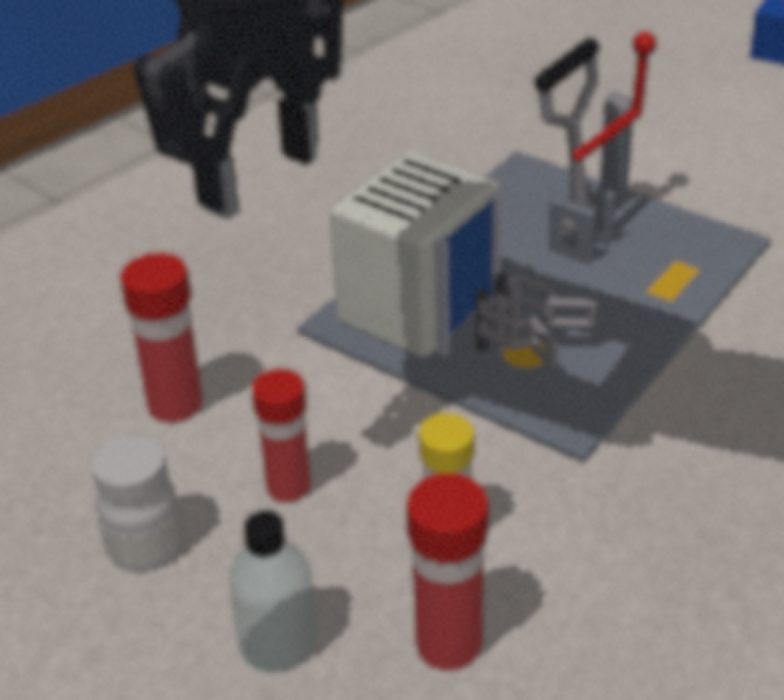

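The gripper (around px 215,205 and 300,155 in the crop) is above the small tube (280,435); nothing else has moved. I'll descend now.

>>> servo_tool:
  commands:
    - {"linear": [0.4, 0.1, 40], "gripper": 0.4}
    - {"linear": [0.4, 0.1, 80], "gripper": 0.4}
    - {"linear": [0.4, 0.1, 105], "gripper": 0.4}
    - {"linear": [0.4, 0.1, 130], "gripper": 0.4}
    - {"linear": [0.4, 0.1, 145], "gripper": 0.4}
    - {"linear": [0.4, 0.1, 160], "gripper": 0.4}
    - {"linear": [0.4, 0.1, 169], "gripper": 0.4}
    - {"linear": [0.4, 0.1, 169], "gripper": 0.4}
    - {"linear": [0.4, 0.1, 169], "gripper": 0.4}
    - {"linear": [0.4, 0.1, 169], "gripper": 0.4}

```text
validation failed for argument at $.co...
```

```bash
python3 - <<'E'
from h import *
stt()
for n in("side","top"):
    s=env.get_image(n); crop(s,f"pics/{n}4.png",150,130,350,330,3)
E
```

```text
t 3.15 pos [0.5487 0.2366 0.2422] stand [ 23.9 281.1 242.2] F [ 1.  -0.3 -0.2] w 0.0597 q [12. 27. 66. -0. 87. 96.]
[[0.994, 0.111, -0.0], [0.111, -0.994, -0.0], [-0.0, 0.0, -1.0]]
```

View pics/side4.png

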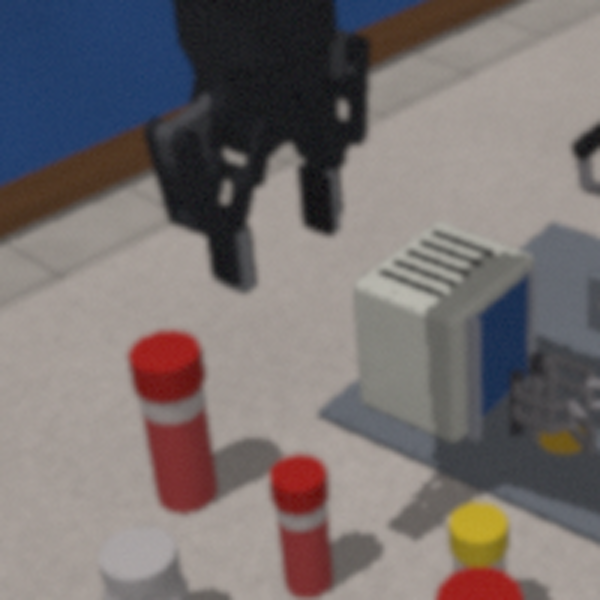

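The call was refused because "angular" was missing, so the arm has not moved. I'll repeat it in full.

>>> servo_tool:
  commands:
    - {"linear": [0.2, 0, 40], "angular": [0, 0, 0], "gripper": 0.4}
    - {"linear": [0.2, 0, 80], "angular": [0, 0, 0], "gripper": 0.4}
    - {"linear": [0.2, 0, 105], "angular": [0, 0, 0], "gripper": 0.4}
    - {"linear": [0.2, 0, 130], "angular": [0, 0, 0], "gripper": 0.4}
    - {"linear": [0.2, 0, 145], "angular": [0, 0, 0], "gripper": 0.4}
    - {"linear": [0.2, 0, 160], "angular": [0, 0, 0], "gripper": 0.4}
    - {"linear": [0.2, 0, 169], "angular": [0, 0, 0], "gripper": 0.4}
    - {"linear": [0.2, 0, 169], "angular": [0, 0, 0], "gripper": 0.4}
    - {"linear": [0.2, 0, 169], "angular": [0, 0, 0], "gripper": 0.4}

```text
time_s: 4.15
position: [0.5495, 0.2369, 0.0741]
tool_rot: [[0.994, 0.111, 0.001], [0.111, -0.994, 0.0], [0.001, -0.0, -1.0]]
ft_force: [0.2, -1.3, -0.7]
grip_width: 0.0597
```

```bash
python3 - <<'E'
from h import *
stt()
for n in("side",):
    s=env.get_image(n); crop(s,f"pics/{n}5.png",150,180,350,380,3)
E
```

```text
t 4.15 pos [0.5495 0.2369 0.0741] stand [ 24.7 281.3  74.1] F [ 0.2 -1.3 -0.7] w 0.0597 q [12. 36. 80.  0. 64. 96.]
[[0.994, 0.111, 0.001], [0.111, -0.994, 0.0], [0.001, -0.0, -1.0]]
```

View pics/side5.png

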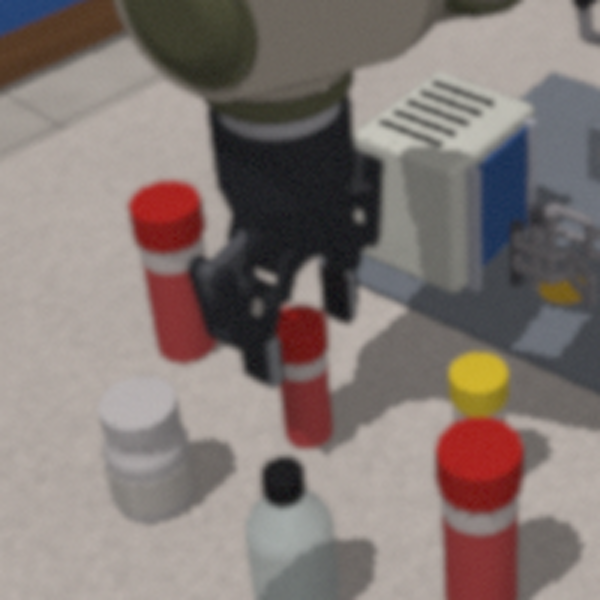

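The cap (300,335) is between the fingers, and the tips are at about the cap's lower edge. I'll close, then lift.

>>> servo_tool:
  commands:
    - {"linear": [0, 0, 0], "angular": [0, 0, 0], "gripper": -1}
    - {"linear": [0, 0, 0], "angular": [0, 0, 0], "gripper": -1}
    - {"linear": [0, 0, 0], "angular": [0, 0, 0], "gripper": -1}
    - {"linear": [0, 0, 0], "angular": [0, 0, 0], "gripper": -1}
    - {"linear": [0, 0, 0], "angular": [0, 0, 0], "gripper": -1}
    - {"linear": [0, 0, 0], "angular": [0, 0, 0], "gripper": -1}
    - {"linear": [0, 0, 0], "angular": [0, 0, 0], "gripper": -1}
    - {"linear": [0, 0, 0], "angular": [0, 0, 0], "gripper": -1}
    - {"linear": [0, 0, -40], "angular": [0, 0, 0], "gripper": -1}
    - {"linear": [0, 0, -80], "angular": [0, 0, 0], "gripper": -1}
    - {"linear": [0, 0, -80], "angular": [0, 0, 0], "gripper": -1}
    - {"linear": [0, 0, -80], "angular": [0, 0, 0], "gripper": -1}
  force: 60

```text
time_s: 5.4
position: [0.5491, 0.2372, 0.1537]
tool_rot: [[0.994, 0.112, 0.001], [0.112, -0.994, 0.0], [0.001, 0.0, -1.0]]
ft_force: [-1.0, 0.1, -1.3]
grip_width: 0.0323
```

```bash
python3 - <<'E'
from h import *
stt()
p=st(-35-100,85,160); print(p,shift(p,Rdown(6.42)))
for n in("side","top"):
    s=env.get_image(n); crop(s,f"pics/{n}6.png",150,130,350,330,3)
E
```

```text
t 5.4 pos [0.5491 0.2372 0.1537] stand [ 24.4 281.7 153.7] F [-1.   0.1 -1.3] w 0.0323 q [12. 31. 74. -0. 75. 96.]
[[0.994, 0.112, 0.001], [0.112, -0.994, 0.0], [0.001, 0.0, -1.0]]
[0.41274225 0.02397183 0.16      ] (array([-159.3,  196.7,   -6.4]), array([ 0.  , -0.06, -0.01]))
```

View pics/side6.png

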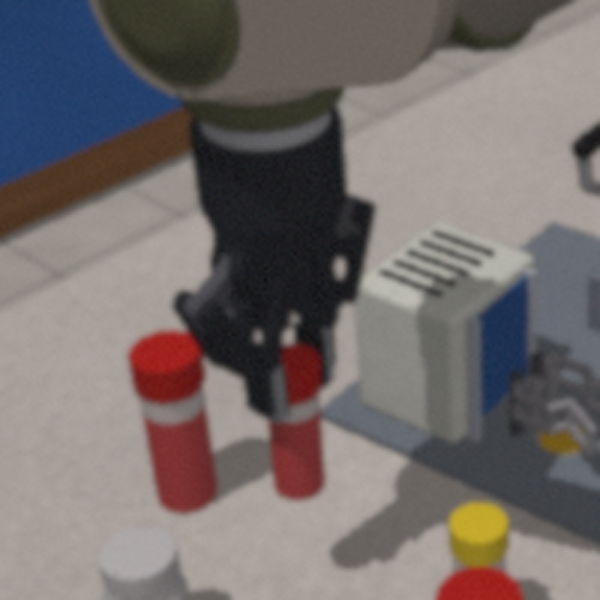

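```bash
python3 - <<'E'
from h import *
for x,z in((-115,153.7),(-115,84.2),(-35,84.2)):
    print(shift(st(x,85,z),Rdown(6.42)))
E
```

```text
(array([-138.7,  196.6,   -1.2]), array([ 0.02,  0.14, -0.02]))
(array([-138.5,  196.6,   68.3]), array([ 0.02,  0.14, -0.02]))
(array([-58.5, 196.6,  68.1]), array([ 0.02,  0.14, -0.02]))
```

>>> servo_tool:
  commands:
    - {"linear": [-25, 35, 0], "angular": [0, 0, 0], "gripper": -1}
    - {"linear": [-50, 70, 0], "angular": [0, 0, 0], "gripper": -1}
    - {"linear": [-80, 105, 0], "angular": [0, 0, 0], "gripper": -1}
    - {"linear": [-105, 140, 0], "angular": [0, 0, 0], "gripper": -1}
    - {"linear": [-125, 175, 0], "angular": [0, 0, 0], "gripper": -1}
    - {"linear": [-139, 196.6, 0], "angular": [0, 0, 0], "gripper": -1}
    - {"linear": [-139, 196.6, 0], "angular": [0, 0, 0], "gripper": -1}
    - {"linear": [-139, 196.6, 25], "angular": [0, 0, 0], "gripper": -1}
    - {"linear": [-139, 196.6, 45], "angular": [0, 0, 0], "gripper": -1}
    - {"linear": [-139, 196.6, 60], "angular": [0, 0, 0], "gripper": -1}
    - {"linear": [-139, 196.6, 68.5], "angular": [0, 0, 0], "gripper": -1}
    - {"linear": [-139, 196.6, 68.5], "angular": [0, 0, 0], "gripper": -1}
    - {"linear": [-139, 196.6, 68.5], "angular": [0, 0, 0], "gripper": -1}

```text
time_s: 6.8
position: [0.4332, 0.0266, 0.0849]
tool_rot: [[0.994, 0.112, -0.0], [0.112, -0.994, 0.0], [-0.0, -0.0, -1.0]]
ft_force: [-0.3, 0.3, -0.0]
grip_width: 0.0316
```

```bash
python3 - <<'E'
from h import *
stt()
for n,b in(("side",(230,140,440,330)),("top",(290,150,510,330))):
    s=env.get_image(n); crop(s,f"pics/{n}7.png",*b,3.5)
E
```

```text
t 6.8 pos [0.4332 0.0266 0.0849] stand [-114.4   85.3   84.9] F [-0.3  0.3 -0. ] w 0.0316 q [-12.  22. 105.   0.  52.  71.]
[[0.994, 0.112, -0.0], [0.112, -0.994, 0.0], [-0.0, -0.0, -1.0]]
```

View pics/side7.png

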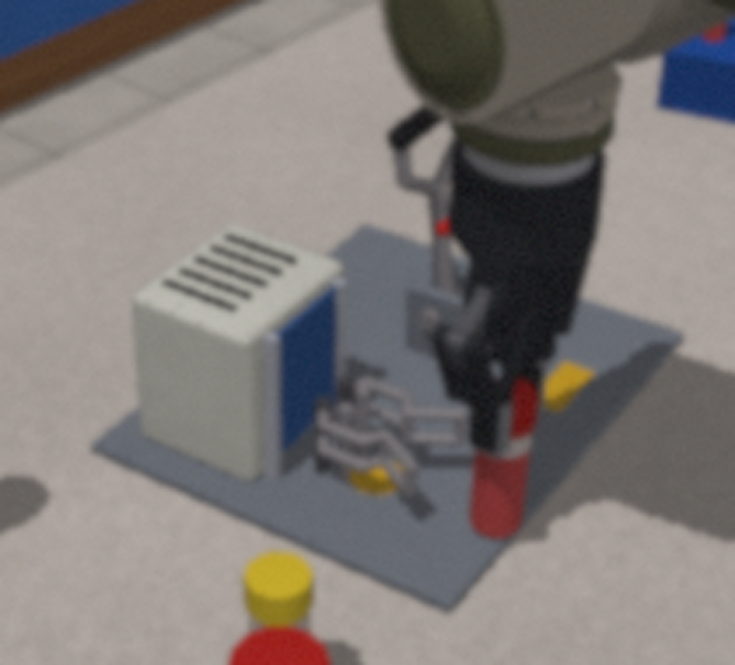

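View pics/top7.png

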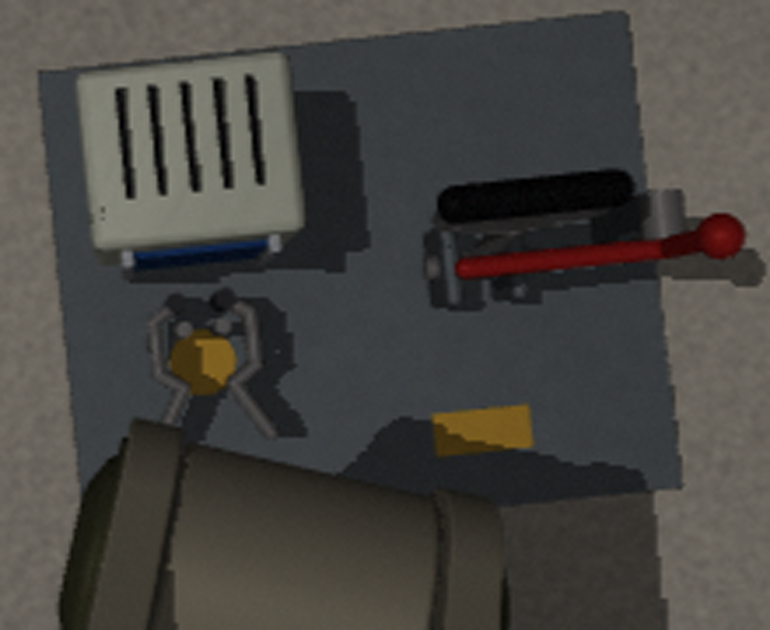

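The tube is upright just off the plate, at side px (497,520), in line with the clip mouth. I'll push it in along +x.

>>> servo_tool:
  commands:
    - {"linear": [10, 0.3, 0.3], "angular": [0, 0, 0], "gripper": -1}
    - {"linear": [20, 0.3, 0.3], "angular": [0, 0, 0], "gripper": -1}
    - {"linear": [28, 0.3, 0.3], "angular": [0, 0, 0], "gripper": -1}
    - {"linear": [34, 0.3, 0.3], "angular": [0, 0, 0], "gripper": -1}
    - {"linear": [39, 0.3, 0.3], "angular": [0, 0, 0], "gripper": -1}
    - {"linear": [43, 0.3, 0.3], "angular": [0, 0, 0], "gripper": -1}
    - {"linear": [47, 0.3, 0.3], "angular": [0, 0, 0], "gripper": -1}
    - {"linear": [51, 0.3, 0.3], "angular": [0, 0, 0], "gripper": -1}
    - {"linear": [55, 0.3, 0.3], "angular": [0, 0, 0], "gripper": -1}
    - {"linear": [55, 0.3, 0.3], "angular": [0, 0, 0], "gripper": -1}

```text
time_s: 7.9
position: [0.4879, 0.0322, 0.0844]
tool_rot: [[0.994, 0.112, -0.0], [0.112, -0.994, -0.0], [-0.0, 0.0, -1.0]]
ft_force: [-1.1, 0.3, -0.1]
grip_width: 0.0324
```

```bash
python3 - <<'E'
from h import *
stt()
for n,b in(("side",(230,140,440,330)),("top",(290,150,510,330))):
    s=env.get_image(n); crop(s,f"pics/{n}8.png",*b,3.5)
E
```

```text
t 7.9 pos [0.4879 0.0322 0.0844] stand [-59.4  84.8  84.4] F [-1.1  0.3 -0.1] w 0.0324 q [-10.  26.  97.  -0.  56.  73.]
[[0.994, 0.112, -0.0], [0.112, -0.994, -0.0], [-0.0, 0.0, -1.0]]
```

View pics/side8.png

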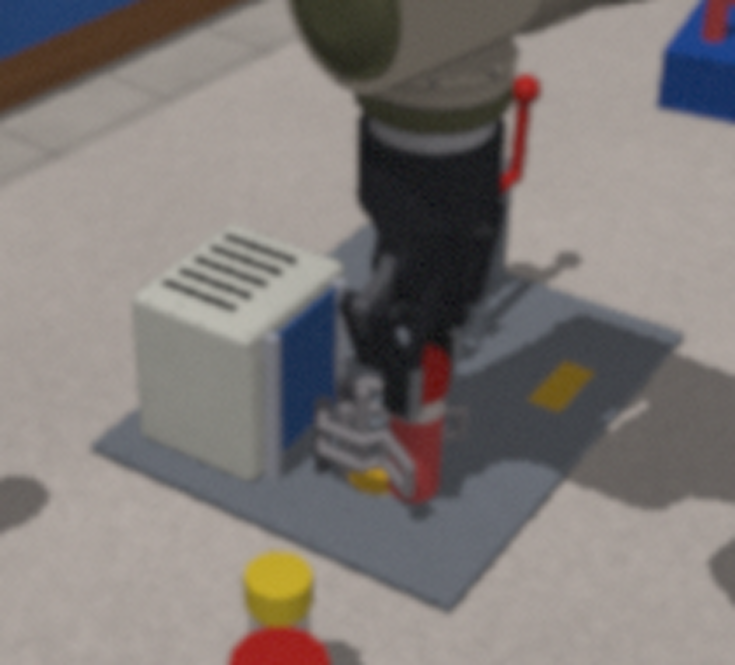

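The tube is in the mouth between the jaws and the force is low. I'll go on slowly to the seat.

>>> servo_tool:
  commands:
    - {"linear": [3, 0, 0], "angular": [0, 0, 0], "gripper": -1}
    - {"linear": [6, 0, 0], "angular": [0, 0, 0], "gripper": -1}
    - {"linear": [9, 0, 0], "angular": [0, 0, 0], "gripper": -1}
    - {"linear": [12, 0, 0], "angular": [0, 0, 0], "gripper": -1}
    - {"linear": [14, 0, 0], "angular": [0, 0, 0], "gripper": -1}
    - {"linear": [16, 0, 0], "angular": [0, 0, 0], "gripper": -1}

```text
time_s: 8.6
position: [0.504, 0.034, 0.0846]
tool_rot: [[0.994, 0.111, 0.001], [0.111, -0.994, -0.0], [0.001, 0.0, -1.0]]
ft_force: [0.0, -0.4, 0.3]
grip_width: 0.0323
```

>>> servo_tool:
  commands:
    - {"linear": [2, 0, 0], "angular": [0, 0, 0], "gripper": -1}
    - {"linear": [4, 0, 0], "angular": [0, 0, 0], "gripper": -1}
    - {"linear": [6, 0, 0], "angular": [0, 0, 0], "gripper": -1}
    - {"linear": [7, 0, 0], "angular": [0, 0, 0], "gripper": -1}
    - {"linear": [8, 0, 0], "angular": [0, 0, 0], "gripper": -1}
    - {"linear": [8, 0, 0], "angular": [0, 0, 0], "gripper": -1}

```text
time_s: 9.2
position: [0.5114, 0.0349, 0.0846]
tool_rot: [[0.994, 0.112, -0.0], [0.112, -0.994, 0.0], [-0.0, -0.0, -1.0]]
ft_force: [-1.0, -0.2, 0.4]
grip_width: 0.0321
```

```bash
python3 - <<'E'
from h import *
stt()
for n,b in(("side",(230,140,440,330)),("top",(290,150,510,330))):
    s=env.get_image(n); crop(s,f"pics/{n}9.png",*b,3.5)
E
```

```text
t 9.2 pos [0.5114 0.0349 0.0846] stand [-35.8  84.8  84.6] F [-1.  -0.2  0.4] w 0.0321 q [-9. 28. 93. -0. 58. 74.]
[[0.994, 0.112, -0.0], [0.112, -0.994, 0.0], [-0.0, -0.0, -1.0]]
```

View pics/side9.png

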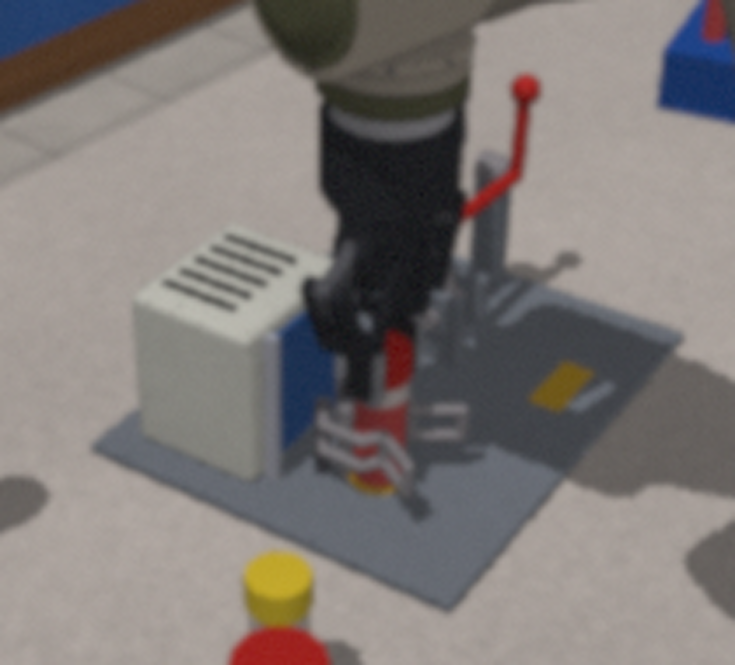

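>>> servo_tool:
  commands:
    - {"linear": [1, 0, 0], "angular": [0, 0, 0], "gripper": -1}
    - {"linear": [2, 0, 0], "angular": [0, 0, 0], "gripper": -1}
    - {"linear": [2, 0, 0], "angular": [0, 0, 0], "gripper": -1}

```text
time_s: 9.6
position: [0.5123, 0.0352, 0.0844]
tool_rot: [[0.994, 0.112, -0.003], [0.112, -0.994, 0.0], [-0.003, -0.001, -1.0]]
ft_force: [-5.4, -0.2, 4.4]
grip_width: 0.0322
```

```bash
python3 - <<'E'
from h import *
stt()
E
```

```text
t 9.6 pos [0.5123 0.0352 0.0844] stand [-34.8  85.1  84.4] F [-5.4 -0.2  4.4] w 0.0322 q [-9. 28. 93. -0. 59. 74.]
[[0.994, 0.112, -0.003], [0.112, -0.994, 0.0], [-0.003, -0.001, -1.0]]
```

At the seat position the force rises to 5 N, so it is against the posts. I'll relieve the push, lower slightly, release and rise.

>>> servo_tool:
  commands:
    - {"linear": [-1, 0, 1], "angular": [0, 0, 0], "gripper": -1}
    - {"linear": [-1, 0, 2], "angular": [0, 0, 0], "gripper": -1}
    - {"linear": [-1, 0, 2], "angular": [0, 0, 0], "gripper": 0.3}
    - {"linear": [-1, 0, 2], "angular": [0, 0, 0], "gripper": 0.3}
    - {"linear": [-1, 0, 2], "angular": [0, 0, 0], "gripper": 0.3}
    - {"linear": [-1, 0, 2], "angular": [0, 0, 0], "gripper": 0.3}
    - {"linear": [-1, 0, 2], "angular": [0, 0, 0], "gripper": 0.3}
    - {"linear": [-1, 0, 2], "angular": [0, 0, 0], "gripper": 0.3}
    - {"linear": [-1, 0, -30], "angular": [0, 0, 0], "gripper": 0.3}
    - {"linear": [-1, 0, -70], "angular": [0, 0, 0], "gripper": 0.3}
    - {"linear": [-1, 0, -115], "angular": [0, 0, 0], "gripper": 0.3}
    - {"linear": [-51, 0, -135], "angular": [0, 0, 0], "gripper": 0.3}
    - {"linear": [-100, 0, -135], "angular": [0, 0, 0], "gripper": -1}
    - {"linear": [-130, 0, -135], "angular": [0, 0, 0], "gripper": -1}
    - {"linear": [-130, 0, -135], "angular": [0, 0, 0], "gripper": -1}

```text
time_s: 11.1
position: [0.381, 0.0209, 0.2198]
tool_rot: [[0.994, 0.111, -0.0], [0.111, -0.994, -0.0], [-0.001, 0.0, -1.0]]
ft_force: [-0.2, 0.3, -0.3]
grip_width: 0.0125
```

```bash
python3 - <<'E'
from h import *
stt()
import pickle
P=[]
for n,b in(("side",(230,140,440,330)),("top",(290,150,510,330))):
    s=env.get_image(n); crop(s,f"pics/{n}10.png",*b,3.5); P.append(s)
pickle.dump(P,open("p10.pkl","wb"))
E
```

```text
t 11.1 pos [0.381  0.0209 0.2198] stand [-166.9   85.5  219.8] F [-0.2  0.3 -0.3] w 0.0125 q [-15.   6. 100.  -0.  74.  69.]
[[0.994, 0.111, -0.0], [0.111, -0.994, -0.0], [-0.001, 0.0, -1.0]]
```

View pics/side10.png

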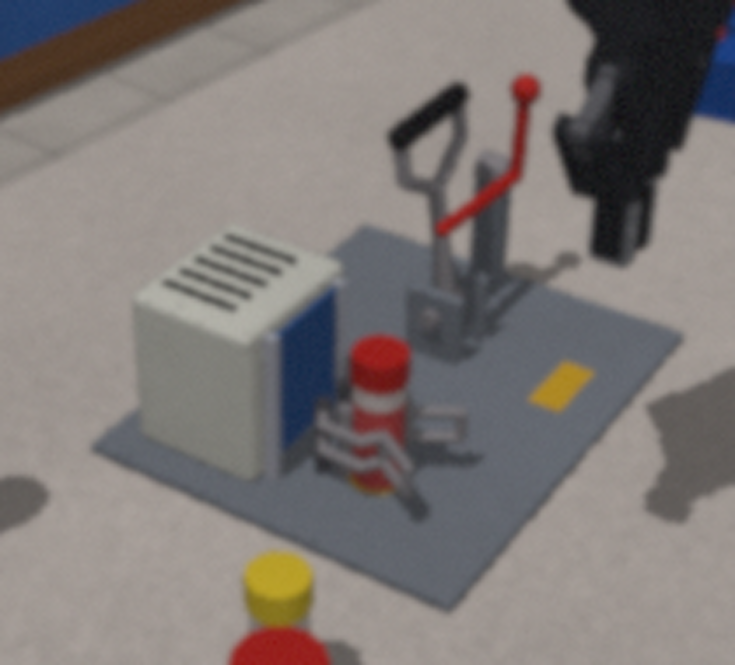

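View pics/top10.png

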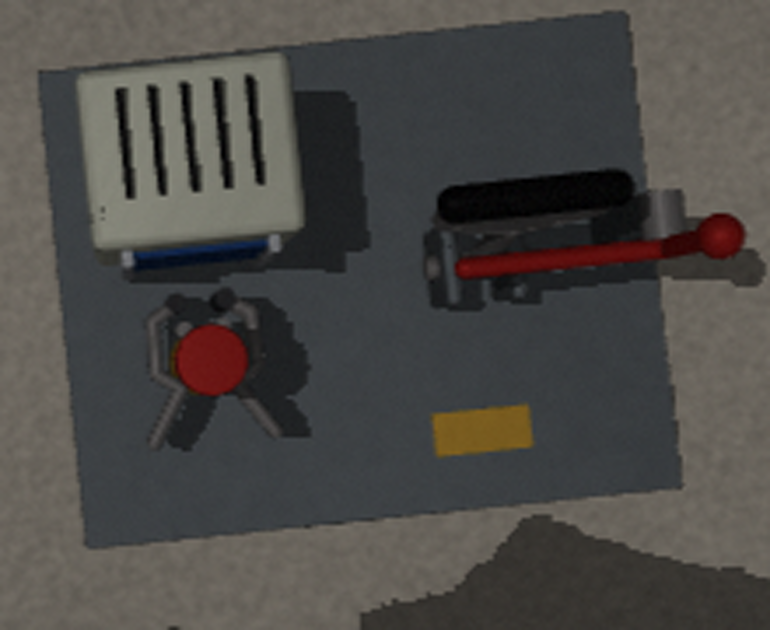

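```bash
python3 - <<'E'
from h import *
import pickle
s,t=pickle.load(open("p10.pkl","rb"))
u,v=211/3.5+290-.36,360/3.5+150-.36
print("tube top",unst(ray(t,u,v,.098)))
us,vs=380/3.5+230-.36,352/3.5+140-.36
print("side", unst(ray(s,us,vs,.098)))
b=((721/3.5+289.64,236/3.5+149.64),(526/3.5+229.64,88/3.5+139.64))
B=unst(tri((t,s),b)); print("ball",B, "theta",np.arctan2(-130-B[1],B[2]-100))
a=((462/3.5+289.64,268/3.5+149.64),(441/3.5+229.64,228/3.5+139.64));print("arm tip",unst(tri((t,s),a)))
E
```

```text
tube top [-35.17876029  85.92789504  98.        ]
side [-34.87348959  87.52875072  98.        ]
ball [  -4.6046003  -132.98546438  161.0552805 ] theta 0.048858810565489415
arm tip [ -4.35851649 -32.3374222  108.01659656]
```

```bash
python3 - <<'E'
from h import *
o=env.observe(); base=(o["position"],o["tool_rot"])
R=Rdown(6.42); h=13
def pr(n,P): print(n,np.round(P,1),*[x.tolist() for x in shift(st(*P),R,base)])
pr("a",(-130,-95,222)); pr("b",(-9,-100,222)); pr("c",(-9,-100,163))
p0=st(-9,-100,163)
for th in np.arange(0,1.6,.1):
    e=-8+20*min(th,1.5)/1.5
    y=-130-60*np.sin(th)+10*np.cos(th)-e*np.sin(th); z=100+60*np.cos(th)+10*np.sin(th)+e*np.cos(th)
    P=(-9,y+h,z+11); print(round(th,1),np.round(P,1),shift(st(*P),R,(p0,R))[0])
E
```

```text
a [-130  -95  222] [33.7, 179.7, -1.9] [0.03, -0.08, -0.05]
b [  -9 -100  222] [154.7, 184.5, -1.7] [0.03, -0.08, -0.05]
c [  -9 -100  163] [154.6, 184.5, 57.3] [0.03, -0.08, -0.05]
0.0 [  -9. -107.  163.] [-0.  7.  0.]
0.1 [  -9.  -112.4  165.1] [-0.  12.4 -2.1]
0.2 [  -9.  -118.1  166.6] [-0.  18.1 -3.6]
0.3 [  -9.  -124.   167.5] [-0.  24.  -4.5]
0.4 [  -9.  -130.1  167.7] [-0.  30.1 -4.7]
0.5 [  -9.  -136.4  167.3] [-0.  36.4 -4.3]
0.6 [  -9.  -142.6  166.2] [-0.  42.6 -3.2]
0.7 [  -9.  -148.9  164.4] [-0.  48.9 -1.4]
0.8 [  -9.  -155.   161.8] [-0.  55.   1.2]
0.9 [  -9.  -160.9  158.6] [-0.  60.9  4.4]
1.0 [  -9.  -166.6  154.7] [-0.  66.6  8.3]
1.1 [  -9.  -171.9  150.2] [-0.  71.9 12.8]
1.2 [  -9.  -176.8  145. ] [-0.  76.8 18. ]
1.3 [  -9.  -181.1  139.2] [-0.  81.1 23.8]
1.4 [  -9.  -184.9  132.9] [-0.  84.9 30.1]
1.5 [  -9.  -188.1  126.1] [-0.  88.1 36.9]
```

>>> servo_tool:
  commands:
    - {"linear": [10, 45, -2], "angular": [0, 0, 0], "gripper": -1}
    - {"linear": [20, 90, -2], "angular": [0, 0, 0], "gripper": -1}
    - {"linear": [30, 135, -2], "angular": [0, 0, 0], "gripper": -1}
    - {"linear": [34, 180, -2], "angular": [0, 0, 0], "gripper": -1}
    - {"linear": [75, 181, -2], "angular": [0, 0, 0], "gripper": -1}
    - {"linear": [120, 183, -2], "angular": [0, 0, 0], "gripper": -1}
    - {"linear": [154.7, 184.5, -2], "angular": [0, 0, 0], "gripper": -1}
    - {"linear": [154.7, 184.5, -2], "angular": [0, 0, 0], "gripper": -1}
    - {"linear": [154.7, 184.5, 20], "angular": [0, 0, 0], "gripper": -1}
    - {"linear": [154.7, 184.5, 40], "angular": [0, 0, 0], "gripper": -1}
    - {"linear": [154.7, 184.5, 57], "angular": [0, 0, 0], "gripper": -1}
    - {"linear": [154.7, 184.5, 57], "angular": [0, 0, 0], "gripper": -1}
    - {"linear": [154.7, 184.5, 57], "angular": [0, 0, 0], "gripper": -1}

```text
time_s: 12.5
position: [0.559, -0.1457, 0.1627]
tool_rot: [[0.994, 0.112, -0.0], [0.112, -0.994, -0.0], [-0.0, -0.0, -1.0]]
ft_force: [0.8, 0.7, 1.4]
grip_width: 0.0001
```

```bash
python3 - <<'E'
from h import *
stt()
for n,b in(("side",(230,90,440,280)),("top",(290,150,510,330))):
    s=env.get_image(n); crop(s,f"pics/{n}11.png",*b,3.5)
E
```

```text
t 12.5 pos [ 0.559  -0.1457  0.1627] stand [ -8.7 -99.9 162.7] F [0.8 0.7 1.4] w 0.0001 q [-26.  28.  77.  -0.  74.  57.]
[[0.994, 0.112, -0.0], [0.112, -0.994, -0.0], [-0.0, -0.0, -1.0]]
```

View pics/side11.png

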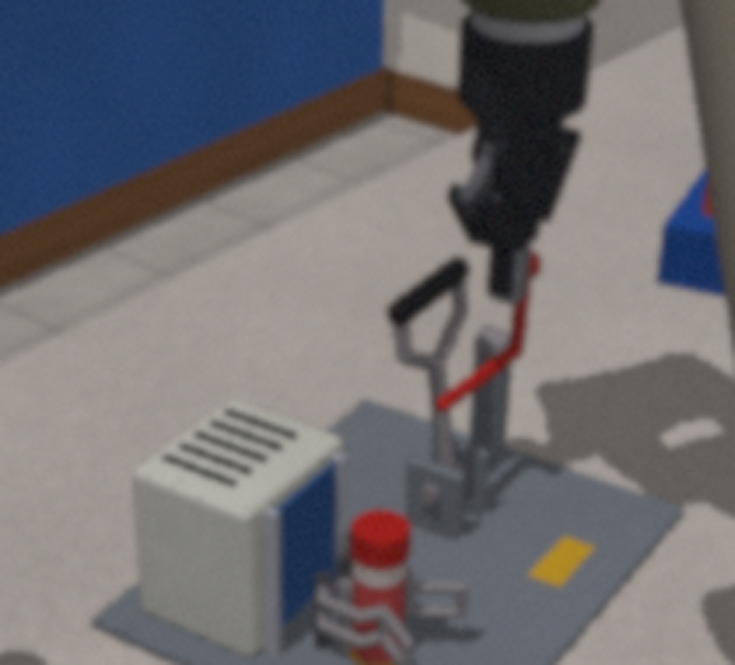

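View pics/top11.png

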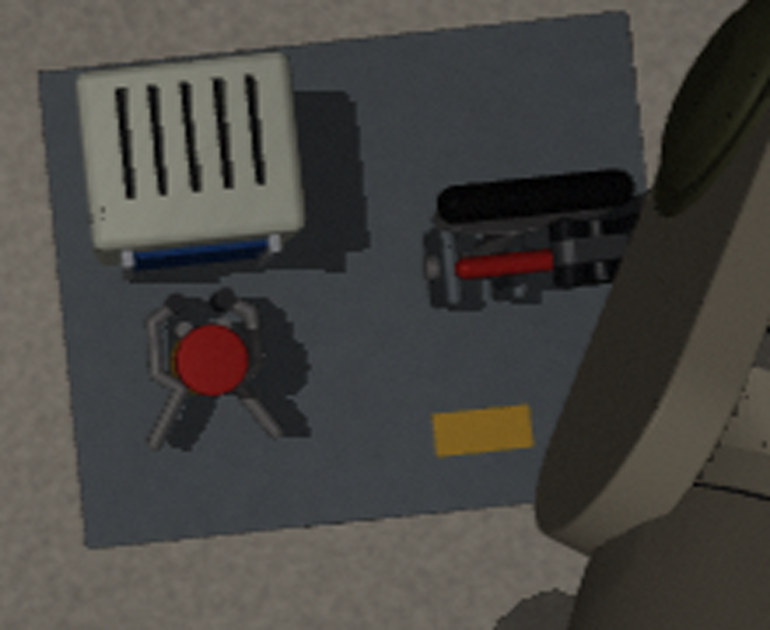

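The closed fingers are beside the ball on its +y side (side px 505,290; ball 535,262). I'll push along the arc, first half.

>>> servo_tool:
  commands:
    - {"linear": [0, 7, 0], "angular": [0, 0, 0], "gripper": -1}
    - {"linear": [0, 12.4, -2.1], "angular": [0, 0, 0], "gripper": -1}
    - {"linear": [0, 18, -3.6], "angular": [0, 0, 0], "gripper": -1}
    - {"linear": [0, 24, -4.5], "angular": [0, 0, 0], "gripper": -1}
    - {"linear": [0, 30, -4.7], "angular": [0, 0, 0], "gripper": -1}
    - {"linear": [0, 36.4, -4.3], "angular": [0, 0, 0], "gripper": -1}
    - {"linear": [0, 42.6, -3.2], "angular": [0, 0, 0], "gripper": -1}
    - {"linear": [0, 49, -1.4], "angular": [0, 0, 0], "gripper": -1}
    - {"linear": [0, 55, 1.2], "angular": [0, 0, 0], "gripper": -1}
    - {"linear": [0, 55, 1.2], "angular": [0, 0, 0], "gripper": -1}

```text
time_s: 13.6
position: [0.5647, -0.201, 0.1608]
tool_rot: [[0.994, 0.111, -0.0], [0.111, -0.994, -0.0], [-0.0, 0.0, -1.0]]
ft_force: [-0.4, 0.4, 0.4]
grip_width: 0.0001
```

```bash
python3 - <<'E'
from h import *
stt()
for n,b in(("side",(230,90,440,280)),):
    s=env.get_image(n); crop(s,f"pics/{n}12.png",*b,3.5)
E
```

```text
t 13.6 pos [ 0.5647 -0.201   0.1608] stand [  -9.1 -155.6  160.8] F [-0.4  0.4  0.4] w 0.0001 q [-31.  31.  74.  -0.  76.  53.]
[[0.994, 0.111, -0.0], [0.111, -0.994, -0.0], [-0.0, 0.0, -1.0]]
```

View pics/side12.png

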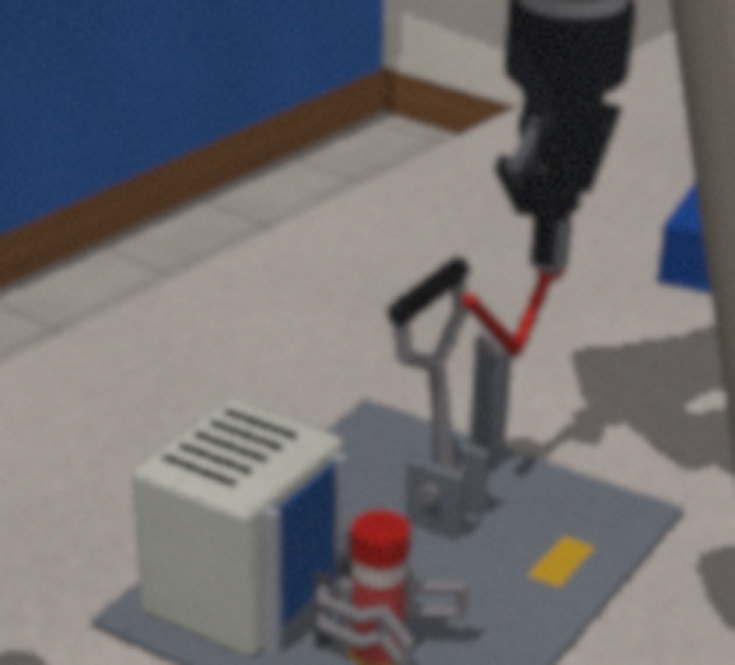

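The catch is following the finger and is about half-way over. I'll continue the arc.

>>> servo_tool:
  commands:
    - {"linear": [0, 6, 3.2], "angular": [0, 0, 0], "gripper": -1}
    - {"linear": [0, 11.6, 7.1], "angular": [0, 0, 0], "gripper": -1}
    - {"linear": [0, 17, 11.6], "angular": [0, 0, 0], "gripper": -1}
    - {"linear": [0, 21.8, 16.8], "angular": [0, 0, 0], "gripper": -1}
    - {"linear": [0, 26, 22.6], "angular": [0, 0, 0], "gripper": -1}
    - {"linear": [0, 30, 29], "angular": [0, 0, 0], "gripper": -1}
    - {"linear": [0, 33, 33], "angular": [0, 0, 0], "gripper": -1}
    - {"linear": [0, 33, 35.5], "angular": [0, 0, 0], "gripper": -1}
    - {"linear": [0, 33, 36], "angular": [0, 0, 0], "gripper": -1}

```text
time_s: 14.55
position: [0.5685, -0.2333, 0.1252]
tool_rot: [[0.994, 0.111, 0.0], [0.111, -0.994, -0.001], [0.0, 0.001, -1.0]]
ft_force: [-0.6, -0.2, -0.4]
grip_width: 0.0002
```

```bash
python3 - <<'E'
from h import *
stt()
for n,b in(("side",(230,90,440,280)),):
    s=env.get_image(n); crop(s,f"pics/{n}13.png",*b,3.5)
E
```

```text
t 14.55 pos [ 0.5685 -0.2333  0.1252] stand [  -9.  -188.   125.2] F [-0.6 -0.2 -0.4] w 0.0002 q [-33.  34.  74.  -0.  72.  50.]
[[0.994, 0.111, 0.0], [0.111, -0.994, -0.001], [0.0, 0.001, -1.0]]
```

View pics/side13.png

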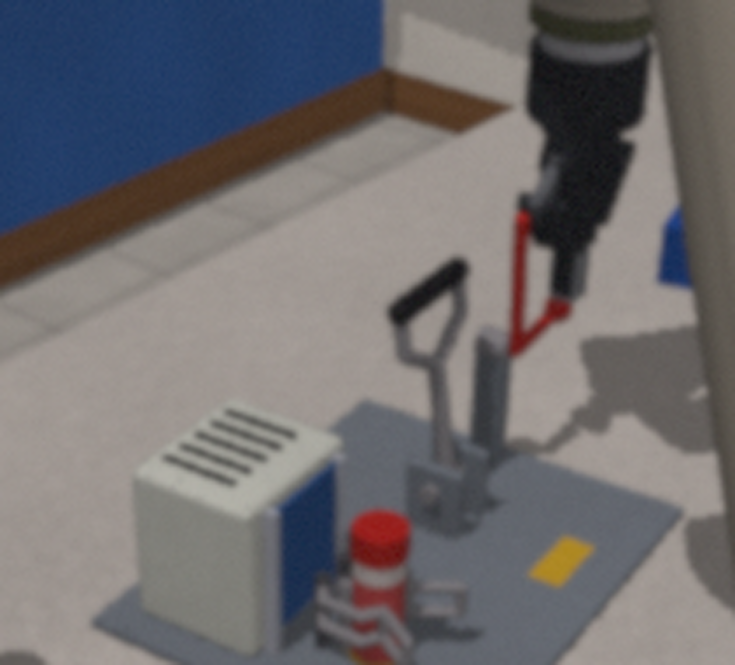

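>>> servo_tool:
  commands:
    - {"linear": [0, 0, 1], "angular": [0, 0, 0], "gripper": -1}
    - {"linear": [0, 0, 2], "angular": [0, 0, 0], "gripper": -1}
    - {"linear": [0, 0, 2], "angular": [0, 0, 0], "gripper": -1}

```text
time_s: 14.9
position: [0.5686, -0.2331, 0.1245]
tool_rot: [[0.994, 0.112, 0.001], [0.112, -0.994, -0.001], [0.001, 0.001, -1.0]]
ft_force: [-1.9, 0.7, 7.6]
grip_width: 0.0001
```

>>> servo_tool:
  commands:
    - {"linear": [0, 0, 1], "angular": [0, 0, 0], "gripper": -1}
    - {"linear": [0, 0, 1], "angular": [0, 0, 0], "gripper": -1}

```text
time_s: 15.1
position: [0.5687, -0.2331, 0.1242]
tool_rot: [[0.994, 0.112, 0.002], [0.112, -0.994, -0.002], [0.002, 0.002, -1.0]]
ft_force: [-4.3, 0.9, 11.0]
grip_width: -0.0002
```

```bash
python3 - <<'E'
from h import *
stt()
print(unst([0.58295436,-0.09657107,0.16800992]))
R=Rdown(96.42)
for P in((19.5,-54.5,240),): print(shift(st(*P),R))
s=env.get_image("side"); crop(s,"pics/side14.png",230,90,440,280,3.5)
E
```

```text
t 15.1 pos [ 0.5687 -0.2331  0.1242] stand [  -8.8 -187.9  124.2] F [-4.3  0.9 11. ] w -0.0002 q [-33.  34.  74.  -0.  72.  50.]
[[0.994, 0.112, 0.002], [0.112, -0.994, -0.002], [0.002, 0.002, -1.0]]
[ 20.6661013  -53.81937102 168.00992   ]
(array([  28.4, -133.2, -116. ]), array([  0.16,  -0.  , -90.01]))
```

View pics/side14.png

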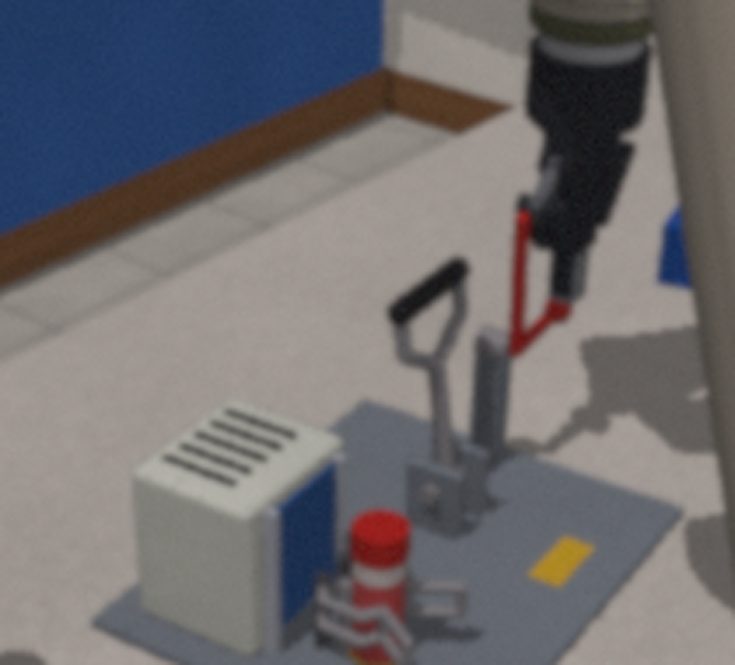

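The catch is at its stop: arm upright from (517,350) to (522,215), ball level at (560,312). Next I rise straight up, then turn and cross to above the lever.

>>> servo_tool:
  commands:
    - {"linear": [0, 0, -35], "angular": [0, 0, 0], "gripper": -1}
    - {"linear": [0, 0, -75], "angular": [0, 0, 0], "gripper": -1}
    - {"linear": [0, 0, -119], "angular": [0, 0, 0], "gripper": -1}
    - {"linear": [0, 0, -119], "angular": [0, 0, -8], "gripper": -1}
    - {"linear": [5, -15, -119], "angular": [0, 0, -16], "gripper": -1}
    - {"linear": [10, -30, -119], "angular": [0, 0, -24], "gripper": -1}
    - {"linear": [15, -45, -119], "angular": [0, 0, -32], "gripper": -1}
    - {"linear": [20, -60, -119], "angular": [0, 0, -40], "gripper": 0}
    - {"linear": [24, -75, -119], "angular": [0, 0, -48], "gripper": 0}
    - {"linear": [28, -90, -119], "angular": [0, 0, -56], "gripper": 0}
    - {"linear": [28.4, -105, -119], "angular": [0, 0, -64], "gripper": 0}
    - {"linear": [28.4, -120, -119], "angular": [0, 0, -72], "gripper": 0.1}
    - {"linear": [28.4, -133.3, -119], "angular": [0, 0, -80], "gripper": 0.1}
    - {"linear": [28.4, -133.3, -119], "angular": [0, 0, -88], "gripper": 0.1}
    - {"linear": [28.4, -133.3, -119], "angular": [0, 0, -90], "gripper": 0.1}
    - {"linear": [28.4, -133.3, -119], "angular": [0, 0, -90], "gripper": 0.1}
    - {"linear": [28.4, -133.3, -119], "angular": [0, 0, -90], "gripper": 0.1}

```text
time_s: 16.85
position: [0.5817, -0.0972, 0.2413]
tool_rot: [[-0.11, 0.994, -0.0], [0.994, 0.11, 0.0], [0.0, -0.0, -1.0]]
ft_force: [1.0, -0.3, 0.2]
grip_width: 0.0472
```

```bash
python3 - <<'E'
from h import *
stt()
print(shift(st(19.7,-54.5,160),Rdown(96.42)))
for n,b in(("side",(230,60,440,250)),("top",(290,150,510,330))):
    s=env.get_image(n); crop(s,f"pics/{n}15.png",*b,3.5)
E
```

```text
t 16.85 pos [ 0.5817 -0.0972  0.2413] stand [ 19.4 -54.3 241.3] F [ 1.  -0.3  0.2] w 0.0472 q [-21.  26.  68.   0.  86. -27.]
[[-0.11, 0.994, -0.0], [0.994, 0.11, 0.0], [0.0, -0.0, -1.0]]
(array([-0.2,  0.3, 81.3]), array([-0.  , -0.01, -0.08]))
```

View pics/side15.png

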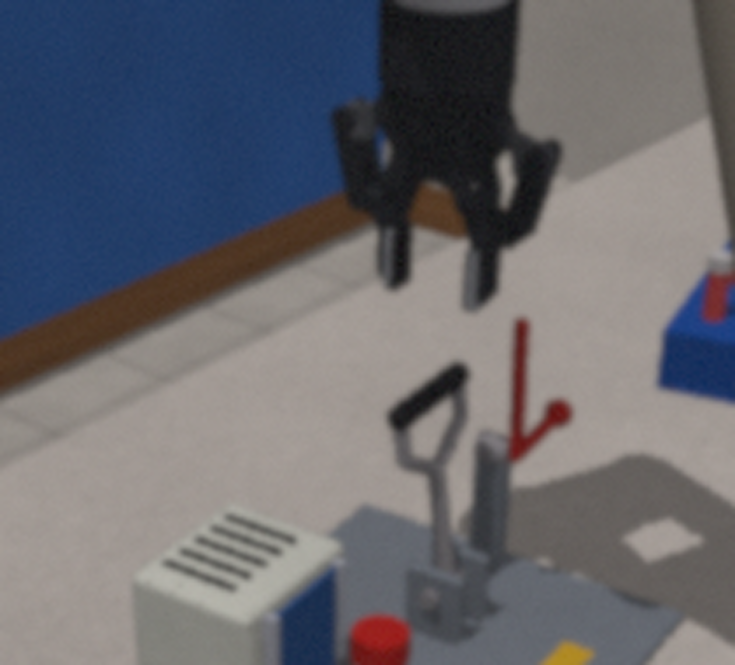

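View pics/top15.png

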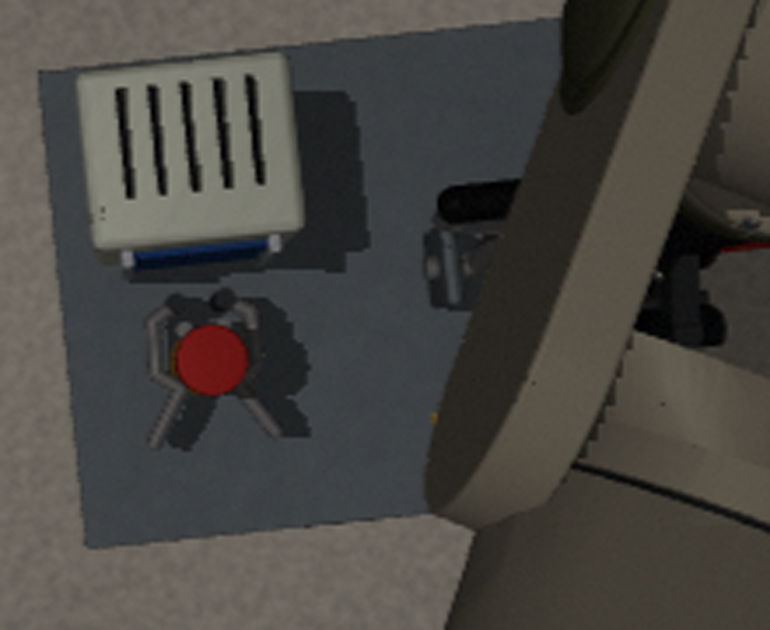

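The fingers straddle the handle line, and the catch has stayed over (arm upright 522,320 to 517,455, ball 558,412). I'll descend and pinch.

>>> servo_tool:
  commands:
    - {"linear": [0, 0.3, 30], "angular": [0, 0, 0], "gripper": 0.1}
    - {"linear": [0, 0.3, 55], "angular": [0, 0, 0], "gripper": 0.1}
    - {"linear": [0, 0.3, 72], "angular": [0, 0, 0], "gripper": 0.1}
    - {"linear": [0, 0.3, 81], "angular": [0, 0, 0], "gripper": 0.1}
    - {"linear": [0, 0.3, 81], "angular": [0, 0, 0], "gripper": 0.1}
    - {"linear": [0, 0.3, 81], "angular": [0, 0, 0], "gripper": -1}
    - {"linear": [0, 0.3, 81], "angular": [0, 0, 0], "gripper": -1}
    - {"linear": [0, 0.3, 81], "angular": [0, 0, 0], "gripper": -1}
    - {"linear": [0, 0.3, 81], "angular": [0, 0, 0], "gripper": -1}
    - {"linear": [0, 0.3, 81], "angular": [0, 0, 0], "gripper": -1}
    - {"linear": [0, 0.3, 81], "angular": [0, 0, 0], "gripper": -1}
    - {"linear": [0, 0.3, 81], "angular": [0, 0, 0], "gripper": -1}
    - {"linear": [0, 0.3, 81], "angular": [0, 0, 0], "gripper": -1}
  force: 60

```text
time_s: 18.25
position: [0.5826, -0.0975, 0.1615]
tool_rot: [[-0.112, 0.994, 0.002], [0.994, 0.112, -0.001], [-0.001, 0.002, -1.0]]
ft_force: [-0.1, 0.3, 6.5]
grip_width: 0.0139
```

```bash
python3 - <<'E'
from h import *
stt()
o=env.observe(); base=(o["position"],Rdown(96.42))
y=unst(o["position"])[1]
# tilt about stand y: lever lean; tool x = stand +y. tool leaning forward: handled by rot about tool x
g0=np.array([130*np.sin(.15),40+130*np.cos(.15)])
off=unst(o["position"])[[0,2]]-g0-np.array([0,-8]); print("offset",off)
for l in np.arange(0,.84,.05):
    a=.15-l; g=np.array([130*np.sin(a),40+130*np.cos(a)])
    phi=min(l*0.65,.52) # tool tilt forward (top to -x)
    d=np.array([np.sin(phi),-np.cos(phi)]) # tool z in (x,z)
    tcp=g+8*d+off
    # rotate R: tool z = cos*down + sin*(stand x)= tool y dir -> rotation about tool x by -phi
    Rt=Rdown(96.42)@Ro.from_rotvec([-phi,0,0]).as_matrix()
    print(round(l,2),np.round(tcp,1),*[x.tolist() for x in shift(st(tcp[0],y,tcp[1]),Rt,base)], np.round(unst([OX,OY,0]+Rt[:,2])/1e3,2))
s=env.get_image("side"); crop(s,"pics/side16.png",230,90,440,280,3.5)
E
```

```text
t 18.25 pos [ 0.5826 -0.0975  0.1615] stand [ 20.2 -54.7 161.5] F [-0.1  0.3  6.5] w 0.0139 q [-21.  30.  75.   0.  75. -27.]
[[-0.112, 0.994, 0.002], [0.994, 0.112, -0.001], [-0.001, 0.002, -1.0]]
offset [0.77103647 1.00106918]
0.0 [ 20.2 161.5] [0.0, 0.0, 0.0] [0.0, 0.0, 0.0] [ 0.  0. -1.]
0.05 [ 14.  162.4] [0.0, -6.2, -0.8] [-1.86, 0.0, -0.0] [ 0.03  0.   -1.  ]
0.1 [  7.8 162.9] [0.0, -12.4, -1.3] [-3.72, 0.0, 0.0] [ 0.06  0.   -1.  ]
0.15 [  1.5 163. ] [-0.0, -18.6, -1.5] [-5.59, -0.0, 0.0] [ 0.1  0.  -1. ]
0.2 [ -4.7 162.9] [0.0, -24.9, -1.4] [-7.45, -0.0, 0.0] [ 0.13  0.   -0.99]
0.25 [-10.9 162.5] [0.0, -31.1, -0.9] [-9.31, 0.0, -0.0] [ 0.16  0.   -0.99]
0.3 [-17.1 161.7] [-0.0, -37.3, -0.2] [-11.17, 0.0, 0.0] [ 0.19  0.   -0.98]
0.35 [-23.3 160.6] [-0.0, -43.4, 0.9] [-13.03, -0.0, -0.0] [ 0.23  0.   -0.97]
0.4 [-29.3 159.2] [-0.0, -49.5, 2.3] [-14.9, -0.0, 0.0] [ 0.26  0.   -0.97]
0.45 [-35.3 157.5] [0.0, -55.5, 4.0] [-16.76, 0.0, -0.0] [ 0.29  0.   -0.96]
0.5 [-41.3 155.5] [0.0, -61.4, 6.0] [-18.62, 0.0, -0.0] [ 0.32  0.   -0.95]
0.55 [-47.1 153.2] [0.0, -67.3, 8.3] [-20.48, 0.0, -0.0] [ 0.35  0.   -0.94]
0.6 [-52.7 150.7] [-0.0, -72.9, 10.9] [-22.35, 0.0, -0.0] [ 0.38  0.   -0.92]
0.65 [-58.3 147.8] [0.0, -78.5, 13.8] [-24.21, -0.0, 0.0] [ 0.41  0.   -0.91]
0.7 [-63.7 144.6] [0.0, -83.9, 16.9] [-26.07, 0.0, -0.0] [ 0.44  0.   -0.9 ]
0.75 [-68.9 141.2] [0.0, -89.1, 20.3] [-27.93, -0.0, 0.0] [ 0.47  0.   -0.88]
0.8 [-73.9 137.5] [0.0, -94.1, 24.0] [-29.79, -0.0, 0.0] [ 0.5   0.   -0.87]
```

View pics/side16.png

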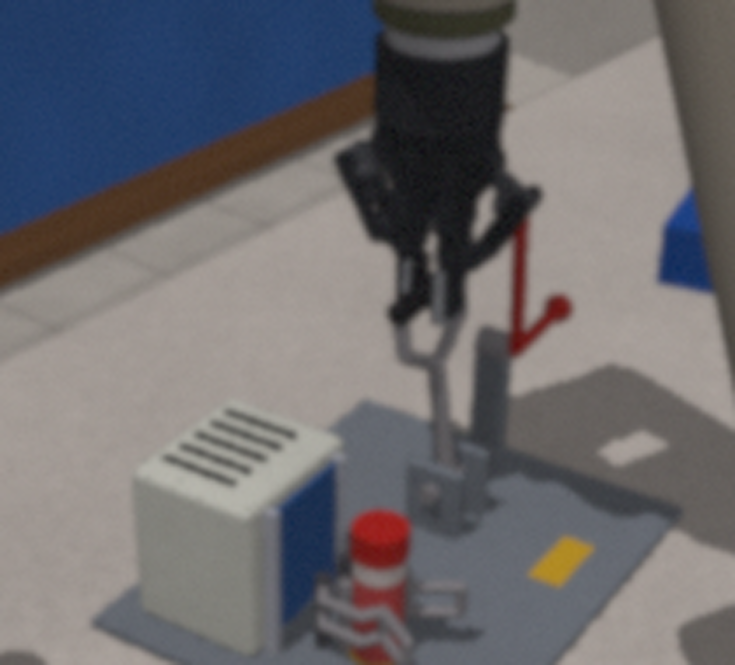

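The handle is pinched, with the pads in the clear middle of the bar. I'll pull along the arc, tilting with it.

>>> servo_tool:
  commands:
    - {"linear": [0, -6.2, -0.8], "angular": [-1.9, 0, 0], "gripper": -1}
    - {"linear": [0, -12.4, -1.3], "angular": [-3.7, 0, 0], "gripper": -1}
    - {"linear": [0, -18.6, -1.5], "angular": [-5.6, 0, 0], "gripper": -1}
    - {"linear": [0, -24.9, -1.4], "angular": [-7.5, 0, 0], "gripper": -1}
    - {"linear": [0, -31.1, -0.9], "angular": [-9.3, 0, 0], "gripper": -1}
    - {"linear": [0, -37.3, -0.2], "angular": [-11.2, 0, 0], "gripper": -1}
    - {"linear": [0, -43.4, 0.9], "angular": [-13, 0, 0], "gripper": -1}
    - {"linear": [0, -49.5, 2.3], "angular": [-14.9, 0, 0], "gripper": -1}
    - {"linear": [0, -49.5, 2.3], "angular": [-14.9, 0, 0], "gripper": -1}

```text
time_s: 19.2
position: [0.5342, -0.1031, 0.1604]
tool_rot: [[-0.11, 0.958, 0.263], [0.994, 0.107, 0.027], [-0.002, 0.265, -0.964]]
ft_force: [4.5, 3.9, 9.1]
grip_width: 0.0143
```

```bash
python3 - <<'E'
from h import *
stt()
o=env.observe()
s=env.get_image("side"); crop(s,"pics/side17.png",230,90,440,280,3.5)
base=(o["position"],Rdown(96.42)@Ro.from_rotvec([-14.9,0,0],degrees=True).as_matrix())
y=unst(o["position"])[1]
off=np.array([.8,1.0])
for l in (.4,.45,.5,.55,.6,.65,.7,.75,.8,.83):
    a=.15-l; g=np.array([130*np.sin(a),40+130*np.cos(a)]); phi=l*.65
    tcp=g+8*np.array([np.sin(phi),-np.cos(phi)])+off
    Rt=Rdown(96.42)@Ro.from_rotvec([-phi,0,0]).as_matrix()
    print(round(l,2),*[x.tolist() for x in shift(st(tcp[0],y,tcp[1]),Rt,base)])
E
```

```text
t 19.2 pos [ 0.5342 -0.1031  0.1604] stand [-28.5 -54.9 160.4] F [4.5 3.9 9.1] w 0.0143 q [-27.  20.  93.  10.  54. -39.]
[[-0.11, 0.958, 0.263], [0.994, 0.107, 0.027], [-0.002, 0.265, -0.964]]
0.4 [-0.0, -1.1, 0.9] [0.0, -0.0, 0.0]
0.45 [-0.0, -7.3, 1.0] [-1.86, 0.0, 0.0]
0.5 [0.0, -13.6, 1.4] [-3.72, 0.0, 0.0]
0.55 [-0.0, -19.8, 2.1] [-5.58, 0.0, 0.0]
0.6 [-0.0, -25.9, 3.1] [-7.45, 0.0, 0.0]
0.65 [-0.0, -32.0, 4.5] [-9.31, -0.0, 0.0]
0.7 [-0.0, -38.0, 6.1] [-11.17, -0.0, 0.0]
0.75 [0.0, -43.9, 8.1] [-13.03, -0.0, 0.0]
0.8 [0.0, -49.8, 10.4] [-14.89, -0.0, 0.0]
0.83 [0.0, -53.2, 11.9] [-16.01, 0.0, 0.0]
```

View pics/side17.png

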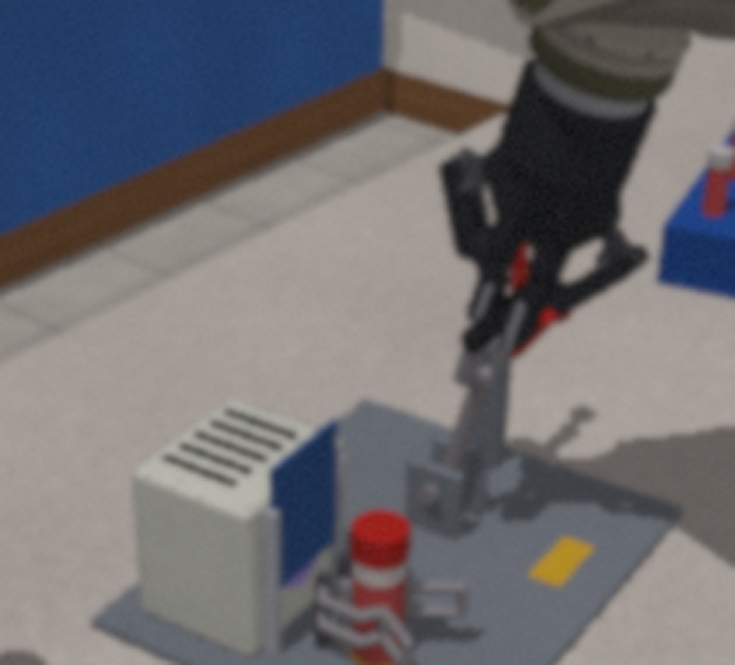

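The shutter is half raised (blue panel top at about px 305,440) and the lever is following. I'll continue to the stop.

>>> servo_tool:
  commands:
    - {"linear": [0, -6.2, 0.1], "angular": [-1.9, 0, 0], "gripper": -1}
    - {"linear": [0, -12.5, 0.5], "angular": [-3.7, 0, 0], "gripper": -1}
    - {"linear": [0, -18.7, 1.2], "angular": [-5.6, 0, 0], "gripper": -1}
    - {"linear": [0, -24.8, 2.2], "angular": [-7.5, 0, 0], "gripper": -1}
    - {"linear": [0, -31, 3.6], "angular": [-9.3, 0, 0], "gripper": -1}
    - {"linear": [0, -37, 5.2], "angular": [-11.2, 0, 0], "gripper": -1}
    - {"linear": [0, -42.8, 7.2], "angular": [-13, 0, 0], "gripper": -1}
    - {"linear": [0, -48.7, 9.5], "angular": [-14.9, 0, 0], "gripper": -1}
    - {"linear": [0, -48.7, 9.5], "angular": [-14.9, 0, 0], "gripper": -1}

```text
time_s: 20.15
position: [0.4893, -0.1085, 0.1387]
tool_rot: [[-0.109, 0.859, 0.5], [0.994, 0.096, 0.053], [-0.003, 0.502, -0.865]]
ft_force: [-4.2, 3.8, 21.7]
grip_width: 0.0143
```

```bash
python3 - <<'E'
from h import *
stt(); o=env.observe(); g=unst(np.array(o["position"])-.008*np.array(o["tool_rot"])[:,2]); print(g,"lever~",.15-np.arctan2(g[0],g[2]-40), np.hypot(g[0],g[2]-40), np.linalg.norm(o["wrist_torque"]))
s=env.get_image("side"); crop(s,"pics/side18.png",230,90,440,280,3.5)
E
```

```text
t 20.15 pos [ 0.4893 -0.1085  0.1387] stand [-73.8 -55.2 138.7] F [-4.2  3.8 21.7] w 0.0143 q [-36.  16. 111.  36.  35. -69.]
[[-0.109, 0.859, 0.5], [0.994, 0.096, 0.053], [-0.003, 0.502, -0.865]]
[-77.7818369  -55.21906589 145.57687385] lever~ 0.7849552201653284 131.13538974353867 1.1917379973581965
```

View pics/side18.png

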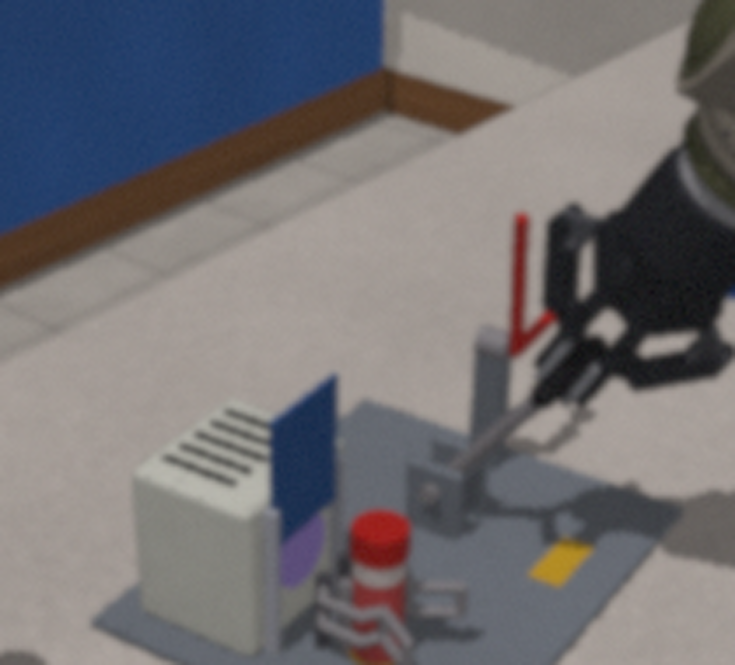

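>>> servo_tool:
  commands:
    - {"linear": [0, -1.3, -0.5], "angular": [0, 0, 0], "gripper": -1}
    - {"linear": [0, -2.6, -0.8], "angular": [0, 0, 0], "gripper": -1}
    - {"linear": [0, -2.6, -0.8], "angular": [0, 0, 0], "gripper": -1}

```text
time_s: 20.5
position: [0.488, -0.1087, 0.1379]
tool_rot: [[-0.11, 0.859, 0.499], [0.994, 0.096, 0.054], [-0.002, 0.502, -0.865]]
ft_force: [8.7, 5.7, 7.3]
grip_width: 0.0142
```

```bash
cat > lv.py <<'E'
from h import *
stt(); o=env.observe(); g=unst(np.array(o["position"])-.008*np.array(o["tool_rot"])[:,2]); F=o["ft_force"]
c,q=np.cos(YAW),np.sin(YAW); fx=c*F[0]+q*F[1]
print(g,"lever~",.15-np.arctan2(g[0],g[2]-40), np.hypot(g[0],g[2]-40),"tang",.8*fx+.6*F[2],"rad",-.6*fx+.8*F[2])
E
python3 lv.py
```

```text
t 20.5 pos [ 0.488  -0.1087  0.1379] stand [-75.  -55.3 137.9] F [8.7 5.7 7.3] w 0.0142 q [-36.  16. 111.  36.  35. -69.]
[[-0.11, 0.859, 0.499], [0.994, 0.096, 0.054], [-0.002, 0.502, -0.865]]
[-79.0424884  -55.26522523 144.85184353] lever~ 0.7959601097020716 131.30736484642622 tang 11.806518389531217 rad 0.3291269574656601
```

>>> servo_tool:
  commands:
    - {"linear": [0, -1, 0.1], "angular": [0, 0, 0], "gripper": -1}
    - {"linear": [0, -2, 0.2], "angular": [0, 0, 0], "gripper": -1}
    - {"linear": [0, -2, 0.2], "angular": [0, 0, 0], "gripper": -1}

```text
time_s: 20.8
position: [0.4876, -0.1089, 0.1377]
tool_rot: [[-0.11, 0.858, 0.502], [0.994, 0.096, 0.054], [-0.002, 0.505, -0.863]]
ft_force: [18.0, 9.9, 10.3]
grip_width: 0.014
```

```bash
python3 lv.py
```

```text
t 20.8 pos [ 0.4876 -0.1089  0.1377] stand [-75.4 -55.4 137.7] F [18.   9.9 10.3] w 0.014 q [-36.  16. 111.  37.  35. -70.]
[[-0.11, 0.858, 0.502], [0.994, 0.096, 0.054], [-0.002, 0.505, -0.863]]
[-79.45685948 -55.3572109  144.60772269] lever~ 0.7995976545571484 131.36273507009898 tang 21.321195871257814 rad -3.1670675700374833
```

The lever is at its stop: the last 2 mm gave only 0.4 mm and +10 N. I'll hold and make the final checks.

>>> servo_tool:
  commands:
    - {"linear": [0, 0, 0], "angular": [0, 0, 0], "gripper": -1}
    - {"linear": [0, 0, 0], "angular": [0, 0, 0], "gripper": -1}
    - {"linear": [0, 0, 0], "angular": [0, 0, 0], "gripper": -1}
    - {"linear": [0, 0, 0], "angular": [0, 0, 0], "gripper": -1}
    - {"linear": [0, 0, 0], "angular": [0, 0, 0], "gripper": -1}

```text
time_s: 21.3
position: [0.4877, -0.1089, 0.1377]
tool_rot: [[-0.11, 0.858, 0.502], [0.994, 0.096, 0.053], [-0.002, 0.505, -0.863]]
ft_force: [16.3, 9.7, 10.3]
grip_width: 0.014
```

```bash
python3 lv.py; python3 - <<'E'
from h import *
s=env.get_image("side"); crop(s,"pics/side19.png",170,90,440,400,1.9)
t=env.get_image("top"); crop(t,"pics/top19.png",150,130,510,350,2.2)
crop(t,"pics/top20.png",320,220,380,290,8);crop(s,"pics/side20.png",300,220,380,300,7)
E
```

```text
t 21.3 pos [ 0.4877 -0.1089  0.1377] stand [-75.4 -55.4 137.7] F [16.3  9.7 10.3] w 0.014 q [-36.  16. 111.  37.  35. -70.]
[[-0.11, 0.858, 0.502], [0.994, 0.096, 0.053], [-0.002, 0.505, -0.863]]
[-79.44164609 -55.34905659 144.61389674] lever~ 0.7994769976552302 131.35845052216803 tang 20.03770254546545 rad -2.1317346667866683
```

View pics/side19.png

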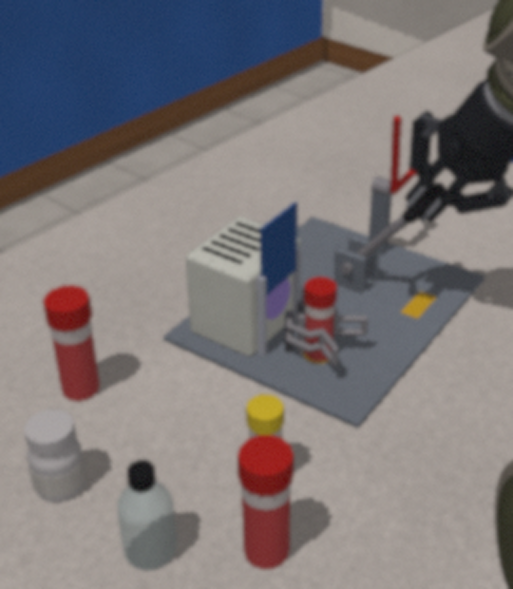

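View pics/top19.png

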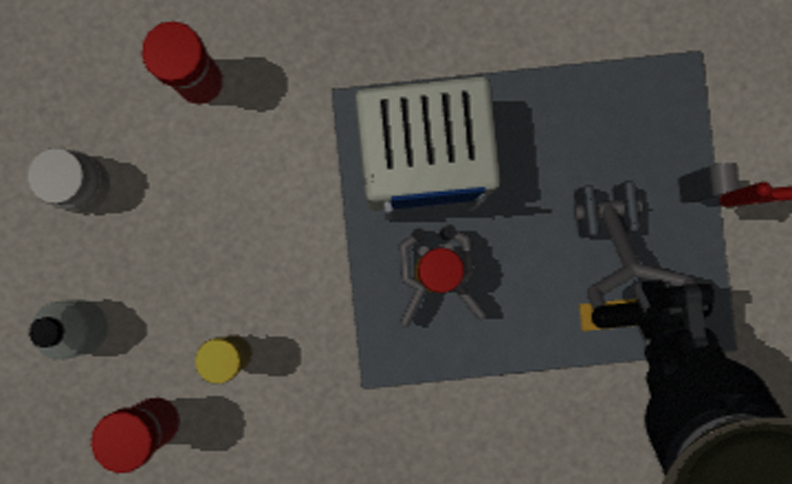

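View pics/top20.png

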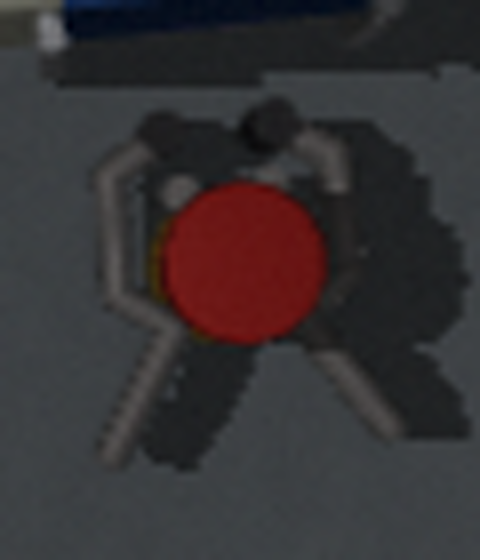

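View pics/side20.png

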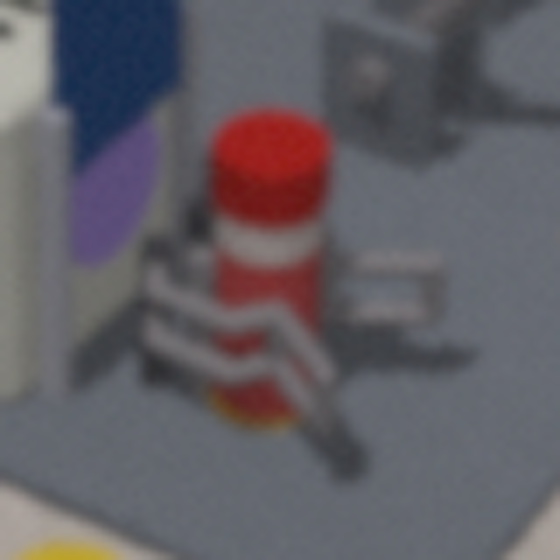

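The tube is upright in the clip with the jaw bends in front of it (top crop px 175,330 and 315,330). The catch is over, the shutter is up, and the bystanders are where they were. Handing in.

```bash
python3 - <<'E'
from rig import env
print(env.close_job()); print(env.observe()["time_s"])
E
```

```text
the job is handed in; nothing more can be done
None
the job is handed in; nothing more can be done
```

The whole job was done in the order asked, in about 21.5 s. It was handed in with the gripper still holding the lever at its stop. No verdict was reported.

- **Tube:** I picked the smallest red-capped tube by its cap and pushed it into the clip until the force rose to about 5 N at the posts. After letting go, the top camera put its centre at (-35, 86) mm on the stand, against a seat at (-35, 85). The side camera read 1.6 mm further left, which is within calibration. The last pictures show it upright with both jaw bends closed in front of it; I could not read the jaw angles directly.
- **Catch:** I pushed the ball over until it met firm resistance (11 N, with no further movement). The blocking arm then stood upright and stayed there to the end.
- **Lever:** I pulled it only after that. I estimate its final angle at 0.799 rad against the 0.8 stop. The last 2 mm of commanded pull moved it 0.4 mm and raised the force by about 10 N. I held it there with about 20 N at the handle, and the blue shutter is up with the lamp showing.
- **Other containers:** The last pictures show the yellow tube, white jar and reagent bottle standing in place.

One descent call was refused for a missing field and moved nothing; I repeated it in full. No check failed.

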